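Put a tube-carrier feeder back into service

ROBOT

A 6-joint arm with a two-finger parallel gripper is mounted at the origin on the work surface. World frame = base frame: x ahead of the robot, y to its left, z up, the work surface at z = 0. Lengths are in m, angles in degrees, forces in N, time in s.
With the tool pointing down it reaches from about 0.4 to 0.825 m from the base axis. Payload 7 kg.
Tool frame: the origin (TCP) lies at the very end of the fingers, on their centre line; the grasp point (between the pads) lies 19 mm behind it (r.grasp_offset is the z of the grasp point in the tool frame, in m); z points along the fingers, y is the direction in which the jaws open and shut (so a half turn about z gives the same grasp; the last joint's range is limited). The gripper opens to 88 mm and grips with 3 to 60 N. Pads are 19 mm wide; open, the fingers measure 130 mm over their backs; the gripper's body (78 mm by 193 mm) begins 47 mm behind the grasp point.
Start: joints at [89.559, 20.546, 0.682, 0, -70.136, -16.507], TCP at [0.197, 0.646, 0.227] pointing down, gripper open.
Joint ranges: [-176.03, 176.03], [-82.01, 121.73], [-58.28, 71.71], [-173.87, 95.51], [-174.79, -0.11], [-173.66, 173.66]. Speed limits (degrees/s): [136.94, 136.94, 172.46, 180, 180, 180].

INTERFACE

Orientations are given as [roll, pitch, yaw] about the fixed x, y, z axes, in that order (R = Rz(yaw) Ry(pitch) Rx(roll)).
In Python, from plant import r, capture, calibration, order gives the robot as it stands.
- The arm moves only by the tool servo_tool, never from a script. Its arguments are lists of equal length, an entry for each row: "grip": the closure, from -1 (fully open) to 1 (shut), so that 0 is half open; "translation": the shift along the tool's x, y, z in m, a list of three; "turn": the turn about the tool's z in rad. A call has 1 to 10 rows; each row is the pose to reach, as a shift and turn from the pose commanded when the call began, along the tool's axes at that moment; what a row does not reach only later rows make up. A row lasts 1/12 s, in which the tool goes at most 41.7 mm and 7.16 degrees, less where a joint would pass 70% of its speed; a pose out of reach is approached as far as the arm can. A call with a gripper value outside its range is refused whole. The fingers move at their own pace and stop on an object; "newtons" is the grip in N (left out, the last holds). Time passes only in rows, so rows that repeat a pose let the fingers close. It gives the time, the measured TCP pose, the force and the opening at its end, in the units of the state.
- r.get_state(): the state, without advancing time (a new reading comes with each control period).
- capture(name): name is "side" or "top"; returns (picture, depth): 420x560x3 uint8, blue, green, red; 420x560 float32, m along the optical axis (not along the pixel's ray), 0 where there is no reading.
- calibration(name): a dict with "fx", "fy", "cx", "cy" (pixels), "view" (4x4, takes a point from world to camera coordinates). Camera axes: x right, y up, looking along -z (the intrinsics and any distortion apply to the point x, -y, -z); pixel columns grow to the right and rows downward; lengths in m; the calibration is good to about 2 mm. A picture is of the moment at which its call begins. calibration takes no time and is no camera call.
- order.close_job(): hands the job in, once; it reports no verdict.
The state is a dict: "time_s": time; "joints": joint angles; "qd": joint speeds; "joint_torque": joint torques, N m; "tcp_pos": TCP position; "eef_rot": TCP orientation; "contact_force": force on the tool from outside, world axes, zero at the start; "moment": the same for the moment, N m; "gripper_width": finger opening in m.
Only numpy, scipy, OpenCV 4.12 (cv2) and the standard library are available. Lean on these libraries where they do the work, as an engineer would, in place of code of your own. Each camera call takes 0.05 s, during which the arm holds its last target.

TASK

The guide roller of the tube-carrier feeder has been slackened: set the setting gauge on the lane between fence and roller, turn the eccentric bolt until the gauge just slides through with less than 2 mm of play, prove it by sliding the gauge on past the roller towards the end stop, and put the gauge back in its tray. Then load every tube carrier standing on the bench into the lane, closed up in one row against the end stop, and last of all put the key into the key switch and turn it a quarter turn clockwise to run, leaving it there. Leave the beaker and the white bottle beside the feeder where they stand.

Things in the scene. Friction and masses are not known exactly. Their poses are not given: they have to be found in the camera images.
- feeder: Fixed feeder, plate 126 x 420 x 6 mm; the lane runs along its y. Origin: bench height, foot of the fence's inner face, opposite the roller. x points from fence across the lane to the roller, z up. Lane floor z = 6 mm. Fence (robot side, 10 thick, 16 high above the floor, y -190 to +140) has its inner face at x = 0. Three carriers in a row along the fence are centred at y = -150, -70, +10 mm.
- end_stop (a point): Foot of the end stop on the lane floor, at feeder (23, -190) mm, axes as the feeder's. The stop is an upright steel plate 42 mm high facing feeder +y; a white reader head 91 mm high stands behind it (to y = -277). From y = -60 to -190 a far rail, 16 mm high, has its face at x = 46 mm, flared at its near end.
- lane_entry (a point): Middle of the open entry of the lane, on its floor, at feeder (23, 85) mm, axes as the feeder's: fence on one side, no rail on the other, open above. Carriers and gauge are set down here close against the fence and pushed towards feeder -y, past the roller; one set down away from the fence may catch on the roller.
- cam (a joint): Eccentric bolt carrying the guide roller; vertical axis at feeder (70, 0) mm. Rad, grows clockwise seen from above, 0 to 2.3. Roller: white disc 56 mm across, 7 mm off the axis, z 8 to 23 mm. Gap fence to roller = 42 mm + 7 mm x cos(joint): 49 mm at 0, 44 at 1.28, 42 at 1.57. Starts too wide (0 to 0.9). Turning takes 0.25 N m; it stays where left.
- bolt_grip (a point): On the bolt axis, 45 mm above the bench, in the middle of the bolt's flat steel wing head: a bar 38 long, 12 thick, from 32 to 58 mm above the bench. The axes turn with the bolt: x axis = feeder x at joint cam = 0; the bar's length points 0.2 rad anticlockwise (from above) of this point's x axis.
- gauge_center (a point): Loose setting gauge (0.3 kg): aluminium block 42 wide (x) x 80 long (y) x 34 mm high with an upright black handle plate on top, 12 thick (x) x 46 long (y), 34 to 74 mm above its underside. The point is 37 mm above the underside, in the middle. Starts standing in the tray, long axis along tray y within 0.15 rad. Its upright edges are cut off 4 mm across, 10 mm along.
- tray: Fixed open grey plastic tray, 110 (x) x 150 (y) x 22 mm high, walls 4 mm, inner floor 4 mm above the bench. Origin at the centre of its underside. The gauge belongs in it, standing on its block.
- lock (a joint): Barrel of the key switch, vertical axis; rad, 0 = off, grows clockwise seen from above, hard stop at 1.571 = run. Takes about 0.08 N m and stays where it is left.
- lock_top (a point): Middle of the top face of the lock barrel (60 mm across, top 70 mm above the bench, on a fixed grey box 100 x 90 x 40 mm). Straight down from here goes the keyhole, a slot 20 x 9 mm, 30 mm deep; its long side lies along this point's x axis, which turns with the barrel.
- key_center (a point): Loose key (60 g), 67 mm long, upright, blade down: steel blade 18 (x) x 7 (y) x 26 mm long, round shoulder 26 across x 5 mm, black bow 38 (x) x 10 (y) x 36 mm high. The point is 33.5 mm above the blade's tip, 7.5 above the shoulder's underside, 33.5 below the bow's top. Fully home, the shoulder rests on the barrel. Either way round fits.
- keystand: Fixed wooden block 60 x 60 x 34 mm with a loose slot in its top, in which the key stands at the start with its shoulder on the block. Origin at the centre of its underside.
- carrier1_center (a point): Loose tube carrier (about 0.2 kg), may be absent: grey block 40 wide (x) x 80 long (y) x 48 mm high, upright edges cut off 4 x 10 mm, with three fixed tubes along y, caps 19 mm across, 79 mm high. The point is on the middle axis, 40 mm above the underside. Stands on the bench at the start; all carriers are alike.
- carrier2_center (a point): Loose tube carrier (about 0.2 kg), may be absent: grey block 40 wide (x) x 80 long (y) x 48 mm high, upright edges cut off 4 x 10 mm, with three fixed tubes along y, caps 19 mm across, 79 mm high. The point is on the middle axis, 40 mm above the underside. Stands on the bench at the start; all carriers are alike.
- carrier3_center (a point): Loose tube carrier (about 0.2 kg), may be absent: grey block 40 wide (x) x 80 long (y) x 48 mm high, upright edges cut off 4 x 10 mm, with three fixed tubes along y, caps 19 mm across, 79 mm high. The point is on the middle axis, 40 mm above the underside. Stands on the bench at the start; all carriers are alike.
- wash_bottle: Bystander to leave alone: white plastic bottle with a blue cap, 60 mm across, 150 mm high, loose. Origin at the centre of its underside.
- beaker: Bystander to leave alone: glass beaker, 64 mm across, 85 mm high, loose. Origin at the centre of its underside.

How it is judged:
By the outcome, as a careful person would: the job done as asked, in the order asked, and still so for the second after the job is handed in, with the robot touching nothing.
Of carrier1, carrier2, carrier3 only 2 to 3 are there at a start; the rules pass over those that are not, and their reading is None.
At some moment in a run one of carrier1, carrier2, carrier3 may be knocked a few centimetres aside while the robot is not near it.
It also fails if it takes over 210 s, if anything falls off the work surface, if the arm or the gripper's body presses on something with over 40 N, if the wrist force passes 120 N, or if a joint passes its speed limit or range.

## Working session

There is one attempt and no reset: what is moved stays moved. The work goes in short steps, Python scripts to look and compute and a tool call to move; the robot and the scene stay as the last step left them, time stands still between calls to the robot, and variables do not carry over. Pictures are saved under pics/ and viewed, and the job is handed in when it is done.

Besides the shell and the picture viewer there is one more tool, called after ">>>" as name([rows], argument=value, ...), one row to a line, values as JSON. servo_tool: Moves the arm, as the interface text tells. Its arguments: {"type":"object","properties":{"grip":{"type":"array","items":{"type":"number"}},"translation":{"type":"array","items":{"type":"array","items":{"type":"number"}}},"turn":{"type":"array","items":{"type":"number"}},"newtons":{"type":"number"}},"required":["grip","translation","turn"]}

```bash
ls; mkdir -p pics; python3 - <<'E'
from plant import r,capture,calibration,order
import cv2,numpy as np
print(r.get_state()); print(r.grasp_offset)
for n in("top","side"):
    p,d=capture(n); cv2.imwrite(f"pics/{n}0.png",p); np.save(f"{n}0.npy",d); c=calibration(n); print(n,c); 
E
```

```text
pics
{'time_s': 0.0, 'joints': array([ 8.95600181e+01,  2.05918382e+01,  6.33896150e-01, -2.06455845e-02,
       -7.01347227e+01, -1.65072573e+01]), 'qd': array([-0.11202145,  0.02400473,  0.04518051,  0.03260115, -0.02890221,
        0.02800921]), 'joint_torque': array([-5.49513861e-04, -5.82722712e+01,  2.93054509e+01,  6.99699238e+00,
        6.88879634e-03, -1.81404466e-04]), 'tcp_pos': array([0.19663235, 0.64521957, 0.2256174 ]), 'eef_rot': array([ 1.79905640e+02, -7.72393818e-03, -1.69542641e+01]), 'contact_force': array([0.12250383, 0.39079153, 0.79099918]), 'moment': array([-0.02166186,  0.01211793, -0.02175908]), 'gripper_width': 0.0873769773494744}
-0.0188
top {'fx': 512.5581228349091, 'fy': 512.5581228349091, 'cx': 286.25874787590476, 'cy': 203.49708762433434, 'view': array([[-0.01793388, -0.99981666,  0.00670972, -0.00606667],
       [ 0.99719174, -0.01739796,  0.07284188, -0.56791394],
       [-0.07271179,  0.00799721,  0.99732093, -1.22043524],
       [ 0.        ,  0.        ,  0.        ,  1.        ]])}
side {'fx': 474.6664381253633, 'fy': 474.6664381253633, 'cx': 276.6076663109682, 'cy': 214.20707970125142, 'view': array([[-9.48713892e-01, -3.16135903e-01, -2.07392504e-04,
         5.33053327e-01],
       [ 2.33718614e-01, -7.01823654e-01,  6.72918397e-01,
        -1.73006888e-01],
       [-2.12879218e-01,  6.38358559e-01,  7.39716695e-01,
        -9.56236649e-01],
       [ 0.00000000e+00,  0.00000000e+00,  0.00000000e+00,
         1.00000000e+00]])}
```

View pics/top0.png

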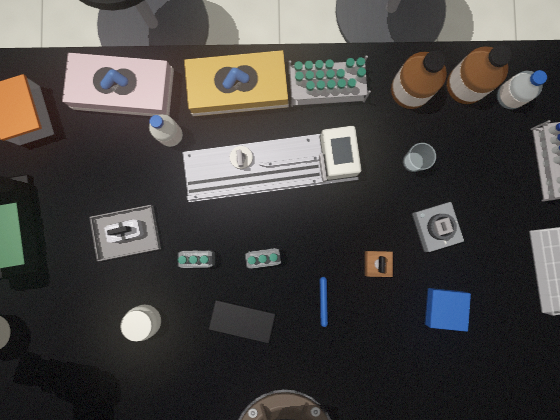

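View pics/side0.png

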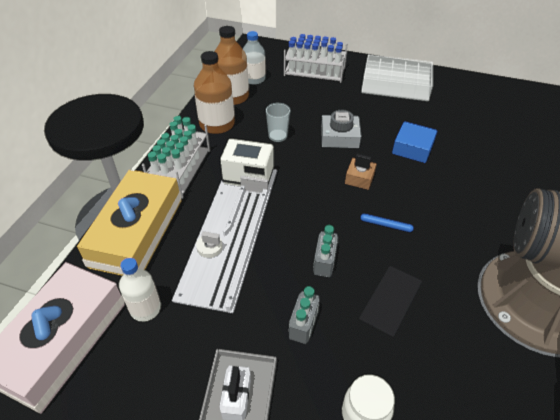

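```bash
cat > h.py <<'E'
from plant import r,capture,calibration,order
import cv2,numpy as np
def cloud(n,d):
    c=calibration(n); V=np.array(c['view'])
    v,u=np.mgrid[0:d.shape[0],0:d.shape[1]]
    P=np.stack([(u-c['cx'])/c['fx']*d,-(v-c['cy'])/c['fy']*d,-d],-1)
    W=(P-V[:3,3])@V[:3,:3]
    W[d<=0]=np.nan
    return W
def at(n,u,v,z):
    c=calibration(n);V=np.array(c['view'])
    R=V[:3,:3]; o=-R.T@V[:3,3]
    ray=R.T@np.array([(u-c['cx'])/c['fx'],-(v-c['cy'])/c['fy'],-1])
    return o+ray*(z-o[2])/ray[2]
def proj(n,p):
    c=calibration(n);V=np.array(c['view']); q=V[:3,:3]@np.asarray(p,float)+V[:3,3]
    return np.array([c['cx']+c['fx']*q[0]/-q[2],c['cy']-c['fy']*q[1]/-q[2]])
def snap(n,tag):
    p,d=capture(n); cv2.imwrite(f"pics/{n}{tag}.png",p); np.save(f"{n}{tag}.npy",d); return p,d
def crop(n,tag,u0,v0,u1,v1,s,out):
    p=cv2.imread(f"pics/{n}{tag}.png")[v0:v1,u0:u1]
    cv2.imwrite(f"pics/{out}.png",cv2.resize(p,None,fx=s,fy=s,interpolation=cv2.INTER_CUBIC))
def rect(W,mask):
    pts=W[mask][:,:2]; pts=pts[~np.isnan(pts).any(1)]
    return cv2.minAreaRect((pts*1000).astype(np.float32)),len(pts)
E
python3 - <<'E'
from h import *
d=np.load('top0.npy');W=cloud('top',d)
for (u,v) in [(300,360),(196,259),(230,190),(340,150),(120,250),(445,240),(380,258),(90,225),(205,259),(180,259)]:
    print(u,v,W[v,u].round(4), d[v,u])
crop('top','0',170,115,370,215,4,'c_feed');crop('top','0',80,195,290,280,3.8,'c_gc');crop('top','0',350,190,480,290,5,'c_lock')
z=W[...,2]; 
lab=((z>0.02)).astype(np.uint8)
n,l,s,c=cv2.connectedComponentsWithStats(lab)
for i in range(1,n):
    if s[i,4]>60: print(s[i],np.nanmax(z[l==i]).round(3),rect(W,l==i))
E
```

```text
300 360 [ 0.1911 -0.0425  0.0018] 1.2328445
196 259 [0.4398 0.193  0.0788] 1.1723255
230 190 [0.6025 0.1192 0.0252] 1.2381741
340 150 [ 0.6832 -0.141   0.0954] 1.1760795
120 250 [0.4626 0.3901 0.0044] 1.2466055
445 240 [ 0.4728 -0.3908  0.0425] 1.2155666
380 258 [ 0.4338 -0.2315  0.0619] 1.1920798
90 225 [5.248e-01 4.651e-01 1.000e-04] 1.2547517
205 259 [0.4395 0.1724 0.0792] 1.1720374
180 259 [0.4405 0.2296 0.0787] 1.1720997
[ 449   45   63   58 2477] 0.215 (((855.8486938476562, -466.40936279296875), (100.17108917236328, 90.21513366699219), 36.59890365600586), 2477)
[ 185   50  104   65 5551] 0.109 (((859.7543334960938, 97.67349243164062), (123.86691284179688, 236.34706115722656), 4.594855785369873), 5551)
[ 393   50   54   58 2236] 0.215 (((845.4660034179688, -327.9764404296875), (99.13060760498047, 91.0334243774414), 50.82093048095703), 2236)
[  63   53  119   93 6530] 0.155 (((822.0769653320312, 367.327880859375), (275.1006164550781, 194.25552368164062), 84.35257720947266), 6530)
[ 289   56   82   49 2808] 0.113 (((860.3248291015625, -121.83365631103516), (90.56452941894531, 184.
[... 2096 characters left out ...]
4688), 600)
[366 251  27  26 676] 0.079 (((419.68914794921875, -235.1687469482422), (61.1562614440918, 59.56430435180664), 88.6036605834961), 676)
[ 427  289   44   43 1611] 0.054 (((308.7384033203125, -395.3736572265625), (92.0761489868164, 90.37496185302734), 83.41117095947266), 1611)
[ 121  305   39   36 1070] 0.082 (((293.89373779296875, 328.0285949707031), (76.51487731933594, 74.52284240722656), 72.35231018066406), 1070)
[  0 319   7  29 143] 0.056 (((273.13787841796875, 656.7845458984375), (64.70645904541016, 17.3452091217041), 2.812276601791382), 143)
[260 404  49  16 447] 0.153 (((82.56950378417969, -2.089153289794922), (113.02594757080078, 44.6328010559082), 88.78694915771484), 447)
```

View crops.

View pics/c_feed.png

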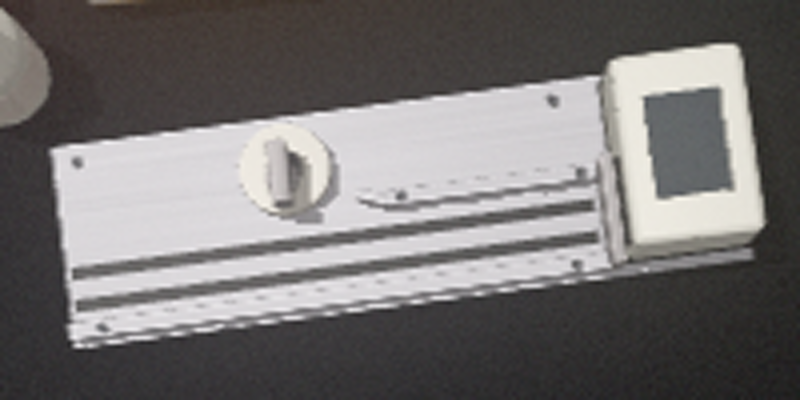

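View pics/c_gc.png

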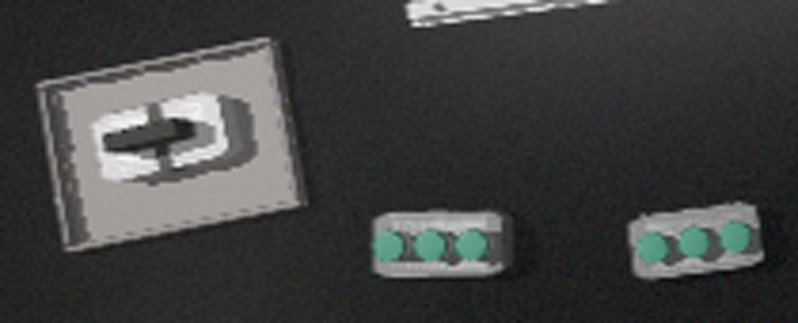

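View pics/c_lock.png

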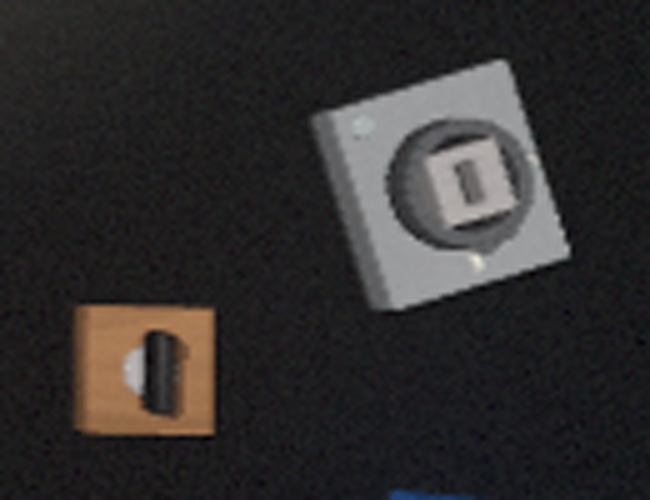

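```bash
cat > fit.py <<'E'
from h import *
from scipy.optimize import least_squares
def box(x0,x1,y0,y1,z0,z1): return ('b',np.array([(x0+x1)/2,(y0+y1)/2,(z0+z1)/2]),np.array([x1-x0,y1-y0,z1-z0])/2)
def cyl(x,y,rad,z0,z1): return ('c',np.array([x,y,(z0+z1)/2]),np.array([rad,(z1-z0)/2]))
def sdf(prims,p):
    out=[]
    for k,c,h in prims:
        q=p-c
        if k=='b': a=np.abs(q)-h
        else: a=np.stack([np.hypot(q[:,0],q[:,1])-h[0],np.abs(q[:,2])-h[1]],-1)
        out.append(np.linalg.norm(np.maximum(a,0),axis=1)+np.minimum(a.max(1),0))
    return np.min(out,0)
def fit(prims,W,p0,rad,zmin,zmax=200,lim=8,fixz=False):
    "W in m, p0 x,y(mm),yaw(deg)"
    P=W.reshape(-1,3)*1000; P=P[~np.isnan(P).any(1)]
    P=P[(P[:,2]>zmin)&(P[:,2]<zmax)&(np.hypot(P[:,0]-p0[0],P[:,1]-p0[1])<rad)]
    def loc(p,Q):
        t=np.radians(p[2]);c,s=np.cos(t),np.sin(t)
        x=Q[:,0]-p[0];y=Q[:,1]-p[1]
        return np.stack([c*x+s*y,-s*x+c*y,Q[:,2]-(p[3] if len(p)>3 else 0)],-1)
    p=np.array(list(p0)+([] if fixz else [0.]))
    for l in (25,15,lim):
        Q=P[np.abs(sdf(prims,loc(p,P)))<l]
        s=least_squares(lambda q:sdf(prims,loc(q,Q)),p,loss='soft_l1',f_scale=1.5,x_scale=[1,1,.5]+([] if fixz else [1]));p=s.x
    return p.round(2),len(Q),np.median(np.abs(sdf(prims,loc(p,Q)))).round(2)
FEED=[box(-10,0,-190,140,6,22),box(-10-0,116,-210,210,0,6),box(46,52,-190,-70,6,22)]
CARR=[box(-20,20,-40,40,0,48)]+[cyl(0,y,9.5,48,79) for y in(-25,0,25)]
GAUGE=[box(-21,21,-40,40,0,34),box(-6,6,-23,23,34,74)]
TRAY=[box(-55,55,-75,75,0,4),box(-55,-51,-75,75,0,22),box(51,55,-75,75,0,22),box(-55,55,-75,-71,0,22),box(-55,55,71,75,0,22)]
LOCK=[box(-45,45,-50,50,0,40),cyl(0,0,30,40,70)]
STAND=[box(-30,30,-30,30,0,34)]
KEY=[cyl(0,0,13,34,39),box(-19,19,-5,5,39,75)]
E
python3 - <<'E'
from fit import *
for n in('top','side'):
    W=cloud(n,np.load(n+'0.npy'))
    print(n)
    print('feeder',fit(FEED,W,(610,85,7.5),260,3,26))
    print('c1',fit(CARR,W,(438.5,41.4,6.6),60,10))
    print('c2',fit(CARR,W,(440,200.2,-1),60,10))
    print('tray',fit(TRAY,W,(506,374,10),110,2,26))
    G=[(k,c+np.array([0,0,4]),h) for k,c,h in GAUGE]
    print('gauge',fit(G,W,(509,375,12),60,12))
    print('lock',fit(LOCK,W,(505,-380,16),75,8))
    print('lockr',fit([(k,c,h[[1,0,2]] if k=='b' else h) for k,c,h in LOCK],W,(505,-380,16),75,8))
    print('stand',fit(STAND,W,(420,-235,0),45,8,36))
    print('key',fit(KEY,W,(425,-235,0),30,36,90))
E
```

```text
top
feeder (array([604.51,  95.45,   7.14,   5.12]), 6210, np.float64(1.42))
c1 (array([4.3834e+02, 4.2540e+01, 4.9100e+00, 4.0000e-01]), 574, np.float64(1.24))
c2 (array([ 4.3969e+02,  2.0087e+02, -5.8000e-01,  3.9000e-01]), 617, np.float64(1.15))
tray (array([503.81, 375.14,  10.33,   3.31]), 2031, np.float64(0.92))
gauge (array([ 5.0875e+02,  3.7563e+02,  1.2960e+01, -1.0000e-02]), 648, np.float64(1.14))
lock (array([ 507.04, -384.28,   15.86,    0.71]), 1657, np.float64(1.72))
lockr (array([ 505.35, -380.4 ,   15.96,    0.61]), 1669, np.float64(1.35))
stand (array([ 4.1893e+02, -2.3539e+02, -1.6100e+00, -1.0000e-02]), 422, np.float64(1.12))
key (array([ 4.2233e+02, -2.3474e+02, -7.2900e+00,  2.8000e-01]), 174, np.float64(1.32))
side
feeder (array([607.34,  89.22,   6.76,   1.42]), 6847, np.float64(1.08))
c1 (array([439.63,  43.51,   5.7 ,   1.15]), 850, np.float64(0.79))
c2 (array([440.81, 202.43,  -0.45,   0.86]), 1109, np.float64(0.66))
tray (array([505.98, 377.74,  10.11,   1.32]), 2996, np.float64(0.83))
gauge (array([510.33, 377.47,  12.09,   0.77]), 1348, np.float64(0.6))
lock (array([ 508.32, -381.39,   16.28,    1.33]), 1227, np.float64(1.75))
lockr (array([ 506.4 , -378.23,   15.79,    1.17]), 1230, np.float64(1.22))
stand (array([ 420.82, -232.78,   -2.16,    0.71]), 400, np.float64(0.81))
key (array([ 420.83, -232.92,   -0.72,    1.13]), 260, np.float64(0.99))
```

```bash
python3 - <<'E'
from fit import *
for n in('top','side'):
    W=cloud(n,np.load(n+'0.npy'))
    P=W.reshape(-1,3)*1000;P=P[~np.isnan(P).any(1)]
    for p in ((606,90,7.0),):
        t=np.radians(p[2]);c,s=np.cos(t),np.sin(t);x=P[:,0]-p[0];y=P[:,1]-p[1];L=np.stack([c*x+s*y,-s*x+c*y,P[:,2]],-1)
    print(n)
    m=(L[:,1]>50)&(L[:,1]<130)
    for a in range(-30,130,3):
        k=m&(L[:,0]>=a)&(L[:,0]<a+3)
        print(a,np.percentile(L[k,2],[10,50,90]).round(1) if k.any() else None,end=' ')
    print()
    m=(L[:,0]>62)&(L[:,0]<100)
    for a in list(range(180,240,4))+list(range(-300,-170,4)):
        k=m&(L[:,1]>=a)&(L[:,1]<a+4)
        print(a,np.percentile(L[k,2],[10,50,90]).round(1) if k.any() else None,end=' ')
    print()
E
```

```text
top
-30 [-1.5  0.5  2.7] -27 [-2.8 -1.1  2.6] -24 [-3.   1.1  3.3] -21 [-2.9 -0.3  2.6] -18 [-2.2 -0.1  2.1] -15 [-2.2  1.7  7.9] -12 [ 3.2  6.7 11.7] -9 [ 7.  20.  24.2] -6 [17.9 21.1 24.3] -3 [19.1 22.7 25.2] 0 [17.5 20.4 25.7] 3 [3.1 5.3 8.4] 6 [3.4 5.9 8.5] 9 [4.2 7.2 9.9] 12 [3.1 6.3 9.2] 15 [3.1 6.2 9.2] 18 [3.4 6.  9.4] 21 [2.7 5.9 9.1] 24 [2.6 5.2 8.2] 27 [3.1 5.9 9.5] 30 [2.5 7.  9.3] 33 [1.8 5.6 8.3] 36 [3.1 5.7 8.6] 39 [4.  6.2 8.9] 42 [2.8 6.  8.4] 45 [3.8 6.2 7.8] 48 [3.9 6.  9. ] 51 [2.4 5.5 9.5] 54 [2.8 6.  9.7] 57 [2.8 6.2 8.9] 60 [2.8 6.2 8.3] 63 [3.9 6.2 8.7] 66 [2.9 5.  7.6] 69 [3.2 6.3 8.8] 72 [3.2 6.  9. ] 75 [2.4 5.4 8.7] 78 [3.2 5.8 9.6] 81 [1.8 5.8 8.9] 84 [2.5 6.  8.8] 87 [ 4.2  6.  10.4] 90 [3.2 7.  9.5] 93 [2.6 6.6 8.9] 96 [2.3 5.9 8.5] 99 [3.  6.9 9.4] 102 [2.8 5.9 9.3] 105 [2.1 6.  8.9] 108 [2.  5.3 9.4] 111 [2.5 6.2 8.5] 114 [-2.9  0.3  2.7] 117 [-2.8 -0.3  2.2] 120 [-2.6 -0.1  3.2] 123 [-3.6 -0.4  3.3] 126 [-2.5 -0.1  3.8] 129 [-3.9 -0.1  2.8] 
180 [-1.8  0.6  3.1] 184 [-1.3  0.3  2.5] 188 [-2.4 -0.1  2.7] 192 [-3.9 -0.2  2.8] 196 [-3.4  0.5  2.4] 200 [
[... 2113 characters left out ...]
[-0.9  1.1  3.3] 232 [-1.1  0.3  2.7] 236 [-0.5  0.8  2.2] -300 None -296 None -292 None -288 None -284 None -280 [90.2 91.  91.4] -276 [90.7 91.9 93.3] -272 [90.5 92.6 94.4] -268 [90.8 92.9 94.1] -264 [92.3 93.1 94.2] -260 [92. 93. 95.] -256 [91.9 92.8 95.4] -252 [91.7 93.4 95.6] -248 [91.3 92.3 93.5] -244 [91.7 93.8 94.4] -240 [91.4 93.9 94.9] -236 [91.8 93.3 94.6] -232 [92.  93.5 95.2] -228 [91.3 92.9 95. ] -224 [92.  93.4 95.1] -220 [90.8 92.7 95.1] -216 [91.6 93.1 94.7] -212 [90.9 92.1 94.9] -208 [ 7.4 60.6 91.7] -204 [17.2 51.3 84.5] -200 [ 6.1 13.1 67.1] -196 [7.1 7.9 9.1] -192 [5.8 7.2 9.3] -188 [6.  6.8 8.5] -184 [4.9 6.7 7.6] -180 [6.2 7.7 9.5] -176 [6.  7.8 9.1] -172 [5.6 7.6 8.9]
```

```bash
cat >> fit.py <<'E'
FEED=[box(-10,0,-190,140,6,22),box(-14,112,-280,140,0,6),box(46,52,-190,-75,6,22),box(5,83,-277,-206,6,91)]
E
python3 - <<'E'
from fit import *
for n in('top','side'):
    W=cloud(n,np.load(n+'0.npy'))
    P=W.reshape(-1,3)*1000
    FE=[box(-10,0,-190,140,6,22),box(-14,112,-280,140,0,6),box(46,52,-190,-75,6,22)]
    f=fit(FE,W,(607,86,7.0),420,3,26); print(n,f)
    FE2=[box(-10,0,-190,140,6,22),box(-14,112,-280,140,-20,6),box(46,52,-190,-75,6,22)]
    print(fit(FE2,W,(607,86,7.0),420,3,26,lim=5))
    p=f[0]
    t=np.radians(p[2]);c,s=np.cos(t),np.sin(t);x=P[:,0]-p[0];y=P[:,1]-p[1];L=np.stack([c*x+s*y,-s*x+c*y,P[:,2]],-1)
    h=L[(L[:,2]>84)&(L[:,2]<100)&(np.abs(L[:,1]+240)<60)&(np.abs(L[:,0]-50)<90)]
    print('head',h.min(0),h.max(0),cv2.minAreaRect(h[:,:2].astype(np.float32)))
    b=L[(L[:,2]>50)&(L[:,2]<64)&(np.hypot(L[:,0]-70,L[:,1])<35)]
    print('bolt',len(b),b.mean(0),cv2.minAreaRect(b[:,:2].astype(np.float32)))
    b=L[(L[:,2]>13)&(L[:,2]<30)&(np.hypot(L[:,0]-74,L[:,1])<45)&(L[:,0]>30)]
    print('roller',len(b),fit([cyl(0,0,28,8,23)],b/1000,(75,0,0),50,14,28))
    b=L[(L[:,2]>30)&(L[:,2]<48)&(np.abs(L[:,1]+195)<12)&(np.abs(L[:,0]-23)<40)]
    print('stop',len(b),b.min(0),b.max(0),np.median(b,0))
E
```

```text
top (array([606.59,  91.64,   6.78,   5.29]), 6108, np.float64(1.4))
(array([6.0683e+02, 9.1350e+01, 6.6300e+00, 4.8000e-01]), 5895, np.float64(1.39))
head [  -7.83078239 -283.63837956   84.15532454] [ 104.32702227 -205.1118676    98.68191246] ((48.216068267822266, -244.48252868652344), (78.2972183227539, 112.43109130859375), 89.68263244628906)
bolt 83 [68.95933608 -7.03779781 57.65733472] ((69.4219741821289, -7.067553520202637), (12.181970596313477, 36.88243865966797), 84.51994323730469)
roller 312 (array([ 77.1 ,  -7.95, -12.22,   0.13]), 301, np.float64(1.52))
stop 76 [ -10.65149089 -206.72345209   30.75328913] [  57.36892371 -196.2028028    47.97027486] [  21.1409635  -200.40857931   45.6771193 ]
side (array([608.4 ,  88.56,   6.68,   1.4 ]), 6723, np.float64(0.98))
(array([608.4 ,  88.55,   6.7 ,   1.26]), 6589, np.float64(0.94))
head [  -7.87962565 -278.47244876   84.06216052] [ 102.70378358 -196.460669     98.54062529] ((47.40986633300781, -237.4777069091797), (82.00995635986328, 110.5714111328125), 89.98413848876953)
bolt 121 [68.56475449  1.3006858  57.18332908] ((68.8717269897461, 0.2859349250793457), (13.401196479797363, 37.997703552246094), 85.70964050292969)
roller 307 (array([76.6 , -3.01, 26.26,  1.51]), 290, np.float64(0.99))
stop 165 [ -10.41495411 -206.21111295   30.00082139] [  62.88420479 -186.61599127   47.97548542] [  23.57818088 -191.39763591   40.13655918]
```

```bash
cat > go.py <<'E'
import sys
from h import *
def tgt(x,y,z,yaw=None):
    s=r.get_state();p=np.array(s['tcp_pos']);ps=s['eef_rot'][2];a=np.radians(ps)
    d=np.array([x,y,z])/1000-p
    t=[np.cos(a)*d[0]+np.sin(a)*d[1],np.sin(a)*d[0]-np.cos(a)*d[1],-d[2]]
    print('at',(p*1000).round(1),s['eef_rot'].round(2),'w',round(s['gripper_width']*1000,1),'F',s['contact_force'].round(1),'t',round(s['time_s'],1))
    if yaw is not None:
        e=(ps-yaw+180)%360-180; print('turn',np.radians(e).round(4),'rows',abs(e)/7.16)
    print('shift',np.array(t).round(4),'rows',np.linalg.norm(t)/.0417)
FX,FY,FA=607.5,86.,6.7
def feed(x,y):
    t=np.radians(FA);return FX+x*np.cos(t)-y*np.sin(t),FY+x*np.sin(t)+y*np.cos(t)
if __name__=='__main__':
    a=sys.argv[1:]
    f=a[0]=='f'
    if f:a=a[1:]
    v=list(map(float,a))
    if f: v[0],v[1]=feed(v[0],v[1]); v=v[:3]+([v[3]+FA] if len(v)>3 else []); print('world',np.round(v,1))
    tgt(*v)
E
python3 go.py 509.5 376.5 120 -77.5; python3 - <<'E'
from fit import *
for n in('top','side'):
    W=cloud(n,np.load(n+'0.npy'))
    print(n,'barrel',fit([cyl(0,0,30,40,70)],W,(505,-380,16),36,55,fixz=False))
    P=W.reshape(-1,3)*1000;b=P[(P[:,2]>80)&(np.hypot(P[:,0]-740,P[:,1]-240)<60)]
    print('bottle',b.mean(0),b.max(0)); print(at(n,*( (165,130) if n=='top' else (140,300)),.08))
    c=P[(P[:,2]>40)&(np.hypot(P[:,0]-668,P[:,1]+331)<60)];print('beaker',c.mean(0))
E
```

```text
at [196.6 645.3 225.7] [ 1.7991e+02 -1.0000e-02 -1.6950e+01] w 87.6 F [-0.1 -0.  -0.5] t 0.1
turn 1.0568 rows 8.456381748178885
shift [0.3776 0.1659 0.1057] rows 10.21075992905109
top barrel (array([ 5.04820e+02, -3.80160e+02, -8.59602e+03, -6.00000e-02]), 486, np.float64(1.58))
bottle [739.30766282 261.32520601 114.70448607] [774.37661332 295.38247126 155.31466719]
[0.73971666 0.26332854 0.08      ]
beaker [ 670.49465689 -336.52184758   68.91067614]
side barrel (array([ 5.06430e+02, -3.77970e+02,  2.60721e+03,  7.00000e-02]), 341, np.float64(1.1))
bottle [737.77760998 278.32220311 114.48699705] [774.3800945  299.72492312 153.72030481]
[0.72577969 0.29431864 0.08      ]
beaker [ 668.54268448 -326.35778064   68.13067339]
```

>>> servo_tool([
  [0.038, 0.017, 0],
  [0.076, 0.033, 0.01],
  [0.113, 0.05, 0.02],
  [0.151, 0.066, 0.03],
  [0.189, 0.083, 0.04],
  [0.227, 0.1, 0.05],
  [0.264, 0.116, 0.06],
  [0.302, 0.133, 0.08],
  [0.34, 0.15, 0.095],
  [0.3776, 0.166, 0.105],
], grip=[-1, -1, -1, -1, -1, -1, -1, -1, -1, -1], turn=[0.12, 0.24, 0.36, 0.48, 0.6, 0.72, 0.84, 0.96, 1.05, 1.057])

```text
time_s: 0.93
tcp_pos: [0.5017, 0.3819, 0.1229]
eef_rot: [179.9, -0.0, -77.8]
contact_force: [0.2, 0.7, -1.3]
gripper_width: 0.0875
```

```bash
python3 go.py 509.5 376.5 43 -77.5;python3 - <<'E'
from h import *
print(r.get_state()['joints'])
E
```

```text
at [501.7 381.9 122.9] [ 1.7991e+02 -4.0000e-02 -7.7840e+01] w 87.5 F [ 0.2  0.7 -1.3] t 0.9
turn -0.0059 rows 0.04691359049825868
shift [ 0.0069 -0.0065  0.0799] rows 1.930253816577726
[ 5.49693075e+01  2.11239710e+01 -1.28266304e+01 -3.23773908e-02
 -5.61439140e+01 -4.27871830e+01]
```

>>> servo_tool([
  [0, 0, 0],
  [0, 0, 0],
  [0, 0, 0],
], grip=[-1, -1, -1], turn=[0, 0, 0])

```text
time_s: 1.18
tcp_pos: [0.5014, 0.3836, 0.1242]
eef_rot: [180.0, -0.0, -77.6]
contact_force: [0.1, 1.0, -0.4]
gripper_width: 0.0876
```

```bash
python3 go.py 509.5 376.5 43 -77.5
```

```text
at [501.4 383.6 124.2] [ 1.7998e+02 -2.0000e-02 -7.7560e+01] w 87.6 F [ 0.1  1.  -0.4] t 1.2
turn -0.001 rows 0.00782097446481539
shift [ 0.0086 -0.0064  0.0812] rows 1.9651951090338315
```

>>> servo_tool([
  [0.0086, -0.0064, 0.01],
  [0.0086, -0.0064, 0.035],
  [0.0086, -0.0064, 0.06],
  [0.0086, -0.0064, 0.081],
  [0.0086, -0.0064, 0.081],
], grip=[-1, -1, -1, -1, -1], turn=[0, 0, 0, 0, 0])

```text
time_s: 1.6
tcp_pos: [0.5067, 0.3756, 0.0392]
eef_rot: [179.7, -0.2, -77.5]
contact_force: [-0.2, -0.0, -0.1]
gripper_width: 0.0876
```

>>> servo_tool([
  [0, 0, 0],
  [0, 0, 0],
  [0, 0, 0],
  [0, 0, 0],
  [0, 0, 0],
  [0, 0, 0],
  [0, 0, 0],
  [0, 0, 0],
], grip=[1, 1, 1, 1, 1, 1, 1, 1], turn=[0, 0, 0, 0, 0, 0, 0, 0], newtons=30)

```text
time_s: 2.27
tcp_pos: [0.5095, 0.3768, 0.0438]
eef_rot: [-180.0, 0.0, -77.5]
contact_force: [0.3, -0.4, -0.0]
gripper_width: 0.0397
```

```bash
python3 go.py 509.5 376.5 43 -77.5
```

```text
at [509.5 376.8  43.8] [-1.7998e+02  1.0000e-02 -7.7510e+01] w 39.7 F [ 0.3 -0.4 -0. ] t 2.3
turn -0.0002 rows 0.0017563541266874974
shift [0.0003 0.0001 0.0008] rows 0.020735868965801305
```

Fingers still closing (about 80 mm/s). Continue.

>>> servo_tool([
  [0, 0, 0],
  [0, 0, 0],
  [0, 0, 0],
  [0, 0, 0],
  [0, 0, 0],
  [0, 0, 0],
], grip=[1, 1, 1, 1, 1, 1], turn=[0, 0, 0, 0, 0, 0])

```text
time_s: 2.77
tcp_pos: [0.5092, 0.3767, 0.0433]
eef_rot: [180.0, -0.0, -77.5]
contact_force: [-0.2, -1.4, -0.9]
gripper_width: 0.0117
```

```bash
python3 go.py f 23 85 130 -90
```

```text
world [620.4 173.1 130.  -83.3]
at [509.2 376.7  43.3] [ 1.7997e+02 -1.0000e-02 -7.7510e+01] w 11.7 F [-0.2 -1.4 -0.9] t 2.8
turn 0.101 rows 0.8085270452777511
shift [ 0.2228 -0.0646 -0.0867] rows 5.938774439674741
```

>>> servo_tool([
  [0, 0, -0.02],
  [0, 0, -0.05],
  [0.01, -0.003, -0.08],
  [0.05, -0.014, -0.087],
  [0.085, -0.025, -0.087],
  [0.12, -0.035, -0.087],
  [0.155, -0.045, -0.087],
  [0.19, -0.055, -0.087],
  [0.2228, -0.0646, -0.087],
  [0.2228, -0.0646, -0.087],
], grip=[1, 1, 1, 1, 1, 1, 1, 1, 1, 1], turn=[0, 0, 0, 0.05, 0.1, 0.101, 0.101, 0.101, 0.101, 0.101])

```text
time_s: 3.6
tcp_pos: [0.6221, 0.168, 0.1297]
eef_rot: [179.9, -0.1, -83.5]
contact_force: [0.3, 1.1, -3.0]
gripper_width: 0.0122
```

>>> servo_tool([
  [0, 0, 0],
  [0, 0, 0],
  [0, 0, 0],
], grip=[1, 1, 1], turn=[0, 0, 0])

```text
time_s: 3.85
tcp_pos: [0.6201, 0.1739, 0.1301]
eef_rot: [180.0, -0.0, -83.3]
contact_force: [-0.5, 0.8, -3.9]
gripper_width: 0.0122
```

```bash
python3 go.py f 23 85 48 -90; python3 - <<'E'
from fit import *
s=r.get_state();print(s['tcp_pos'],s['contact_force'])
for n in('top','side'):
    snap(n,'1');W=cloud(n,np.load(n+'1.npy'))
    z=s['tcp_pos'][2]*1000-39.5
    G=[(k,c+np.array([0,0,z]),h) for k,c,h in GAUGE[:1]]
    print(n,fit(G,W,(620,173,6.7),60,z-6,z+42))
crop('side','1',120,150,320,330,4,'c_s1')
E
```

```text
world [620.4 173.1  48.  -83.3]
at [620.1 173.9 130.1] [179.96  -0.   -83.26] w 12.2 F [-0.5  0.8 -3.9] t 3.9
turn 0.0006 rows 0.005005551970028355
shift [ 0.0008 -0.0002  0.0821] rows 1.9697126224192774
[0.62011167 0.17385064 0.13013301] [-0.46315498  0.801736   -3.91808885]
top (array([622.19, 173.42,   6.35,   0.79]), 132, np.float64(0.86))
side (array([621.7 , 175.13,   6.5 ,   1.52]), 676, np.float64(0.62))
```

View pics/c_s1.png

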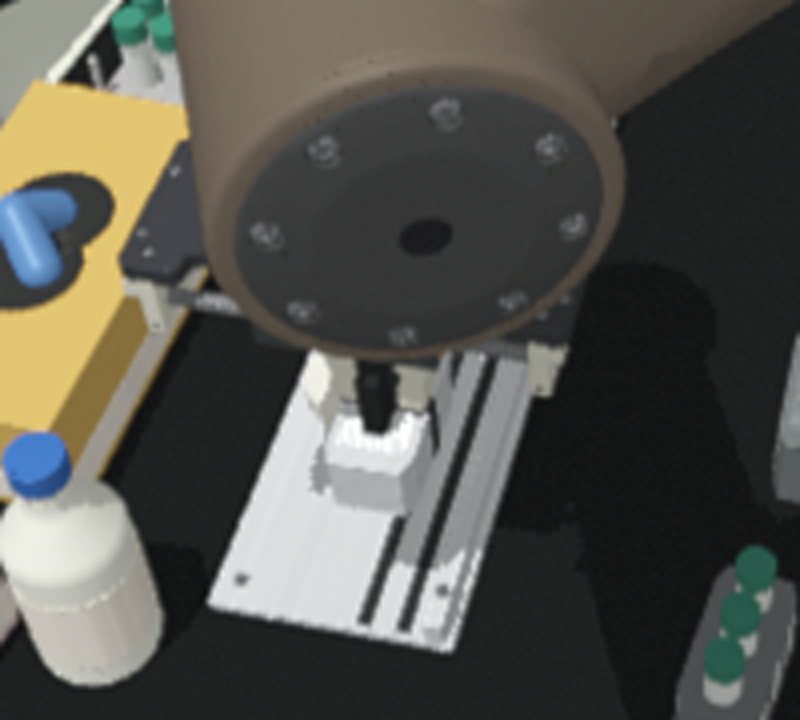

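>>> servo_tool([
  [0, 0, 0.03],
  [0, 0, 0.06],
  [0, 0, 0.08],
  [0, 0, 0.084],
  [0, 0, 0.0855],
  [0, 0, 0.0855],
], grip=[1, 1, 1, 1, 1, 1], turn=[0, 0, 0, 0, 0, 0])

```text
time_s: 4.45
tcp_pos: [0.6204, 0.1741, 0.0451]
eef_rot: [180.0, -0.0, -83.2]
contact_force: [-0.5, 0.1, -3.5]
gripper_width: 0.0118
```

```bash
python3 go.py f 20 85 45.3 -90; python3 go.py f 20 30 45.3 -90
```

```text
world [617.4 172.8  45.3 -83.3]
at [620.4 174.1  45.1] [ 1.7999e+02 -1.0000e-02 -8.3220e+01] w 11.8 F [-0.5  0.1 -3.5] t 4.5
turn 0.0015 rows 0.01178354476696044
shift [ 0.001   0.0031 -0.0002] rows 0.07772791976326016
world [623.9 118.1  45.3 -83.3]
at [620.4 174.1  45.1] [ 1.7999e+02 -1.0000e-02 -8.3220e+01] w 11.8 F [-0.5  0.1 -3.5] t 4.5
turn 0.0015 rows 0.01178354476696044
shift [ 0.056   0.0032 -0.0002] rows 1.3455338515174322
```

>>> servo_tool([
  [0, 0, 0.001],
  [0, 0.001, 0.001],
  [0, 0.002, 0.001],
  [0, 0.003, 0.001],
  [0, 0.003, 0.001],
], grip=[1, 1, 1, 1, 1], turn=[0, 0, 0, 0, 0])

```text
time_s: 4.87
tcp_pos: [0.618, 0.1731, 0.0445]
eef_rot: [-179.9, 0.0, -83.3]
contact_force: [0.1, 1.4, -0.4]
gripper_width: 0.0121
```

>>> servo_tool([
  [0, 0.001, 0],
  [0, 0.001, 0],
  [0, 0.002, 0],
  [0, 0.002, 0],
  [0, 0.002, 0],
], grip=[1, 1, 1, 1, 1], turn=[0, 0, 0, 0, 0])

```text
time_s: 5.28
tcp_pos: [0.6178, 0.1732, 0.0447]
eef_rot: [-179.8, 0.0, -83.3]
contact_force: [7.8, -0.4, -5.4]
gripper_width: 0.0121
```

```bash
sed -i 's/FX,FY,FA=607.5,86.,6.7/FX,FY,FA=606.9,86.,6.7/' go.py; python3 go.py f 21.5 32 44.7 -90
```

```text
world [624.5 120.3  44.7 -83.3]
at [617.8 173.2  44.7] [-1.7978e+02  4.0000e-02 -8.3270e+01] w 12.1 F [ 7.8 -0.4 -5.4] t 5.3
turn 0.0005 rows 0.003770983785532204
shift [ 0.0533 -0.0005 -0.    ] rows 1.2786871390962997
```

>>> servo_tool([
  [0, -0.0022, 0],
  [0.01, -0.0022, 0],
  [0.02, -0.0022, 0],
  [0.03, -0.0022, 0],
  [0.04, -0.0022, 0],
  [0.054, -0.0022, 0],
  [0.054, -0.0022, 0],
], grip=[1, 1, 1, 1, 1, 1, 1], turn=[0, 0, 0, 0, 0, 0, 0])

```text
time_s: 5.87
tcp_pos: [0.6245, 0.1171, 0.0443]
eef_rot: [-180.0, -0.0, -83.4]
contact_force: [3.9, -3.7, 0.8]
gripper_width: 0.0122
```

```bash
python3 go.py f 21.5 32 44.7 -90
```

```text
world [624.5 120.3  44.7 -83.3]
at [624.5 117.1  44.3] [-1.7998e+02 -2.0000e-02 -8.3370e+01] w 12.2 F [ 3.9 -3.7  0.8] t 5.9
turn -0.0012 rows 0.009762439203517069
shift [-0.0032 -0.0004 -0.0004] rows 0.07776040658719738
```

>>> servo_tool([
  [0, 0, 0],
  [0, 0, 0],
  [0, 0, 0],
  [0, 0, -0.01],
  [0, 0, -0.03],
  [0, 0, -0.06],
  [0, 0, -0.09],
  [0, 0, -0.09],
], grip=[0.35, 0.35, 0.35, 0.35, 0.35, 0.35, 0.35, 0.35], turn=[0, 0, 0, 0, 0, 0, 0, 0])

```text
time_s: 6.53
tcp_pos: [0.6274, 0.1207, 0.1413]
eef_rot: [-179.5, 0.1, -83.2]
contact_force: [0.4, 0.5, 1.1]
gripper_width: 0.0281
```

```bash
python3 go.py f 70 0 120 -5; python3 - <<'E'
from h import *
p,d=snap('side','2');crop('side','2',150,180,300,310,5,'c_s2');print(r.get_state()['joints'].round(1))
E
```

```text
world [676.4  94.2 120.    1.7]
at [627.4 120.7 141.3] [-1.7947e+02  8.0000e-02 -8.3190e+01] w 28.1 F [0.4 0.5 1.1] t 6.5
turn -1.4816 rows 11.855708183840271
shift [ 0.0321 -0.0455  0.0213] rows 1.4302410450158274
[ 28.4  20.6 -11.3   0.1 -57.7 -21.7]
```

View pics/c_s2.png

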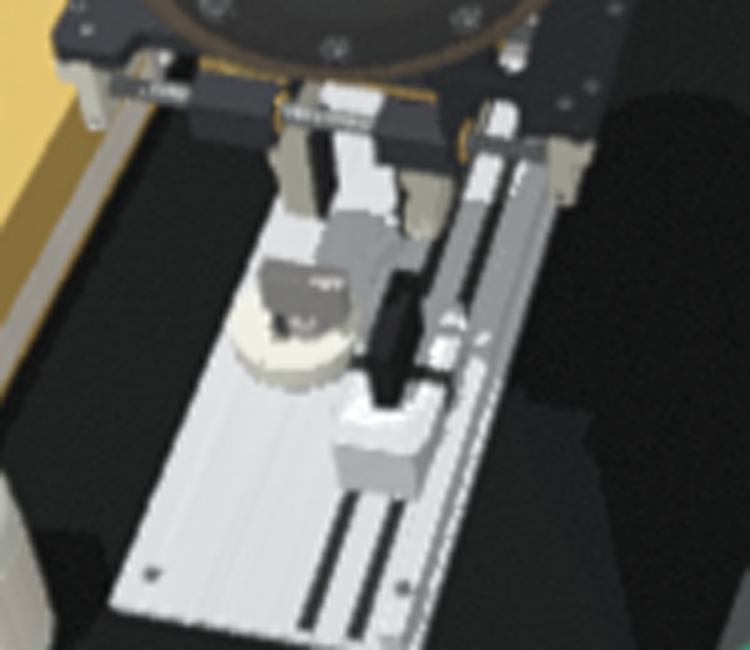

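>>> servo_tool([
  [0.005, -0.01, 0],
  [0.01, -0.015, 0],
  [0.015, -0.02, 0],
  [0.02, -0.03, 0],
  [0.025, -0.035, 0],
  [0.03, -0.04, 0],
  [0.032, -0.0455, 0],
  [0.032, -0.0455, 0.01],
  [0.032, -0.0455, 0.02],
  [0.032, -0.0455, 0.02],
], grip=[-0.3, -0.3, -0.3, -0.3, -0.3, -0.3, -0.3, -0.3, -0.3, -0.3], turn=[-0.12, -0.24, -0.36, -0.48, -0.6, -0.72, -0.84, -0.96, -1.08, -1.2])

```text
time_s: 7.42
tcp_pos: [0.6713, 0.0926, 0.1113]
eef_rot: [179.9, 0.2, -14.2]
contact_force: [-0.3, 0.3, -0.5]
gripper_width: 0.057
```

>>> servo_tool([
  [0, 0, 0],
  [0, 0, 0],
  [0, 0, 0],
  [0, 0, 0],
  [0, 0, 0],
], grip=[-0.3, -0.3, -0.3, -0.3, -0.3], turn=[-0.12, -0.24, -0.28, -0.28, -0.28])

```text
time_s: 7.83
tcp_pos: [0.6726, 0.093, 0.1136]
eef_rot: [180.0, 0.1, 1.4]
contact_force: [-0.4, -0.6, -0.7]
gripper_width: 0.057
```

```bash
python3 go.py f 70 0 33 -5; python3 - <<'E'
from fit import *
s=r.get_state()
snap('side','3');crop('side','3',150,180,300,310,5,'c_s3')
snap('top','3');crop('top','3',190,120,320,200,6,'c_t3')
E
```

```text
world [676.4  94.2  33.    1.7]
at [672.6  93.  113.6] [1.7998e+02 5.0000e-02 1.4200e+00] w 57.0 F [-0.4 -0.6 -0.7] t 7.8
turn -0.005 rows 0.03964328585355846
shift [ 0.0038 -0.0011  0.0806] rows 1.935515528701425
```

View pics/c_s3.png

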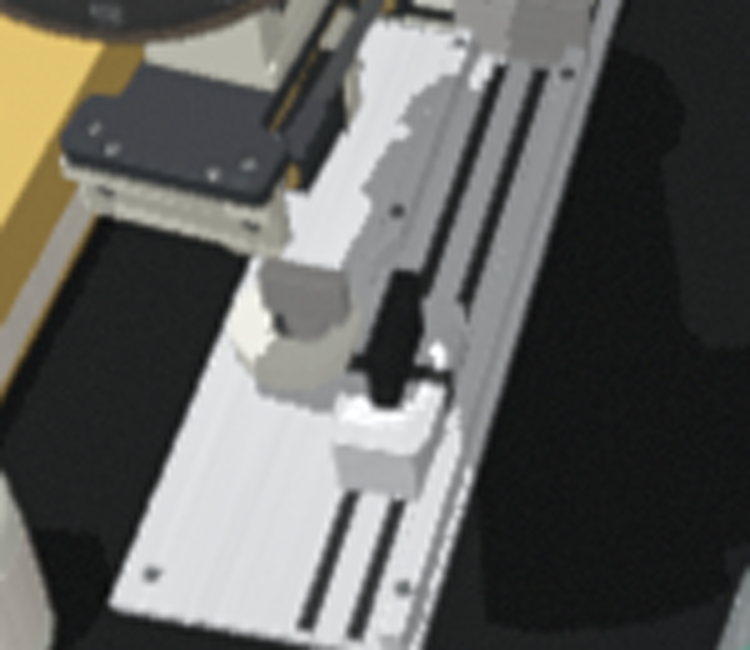

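View pics/side3.png

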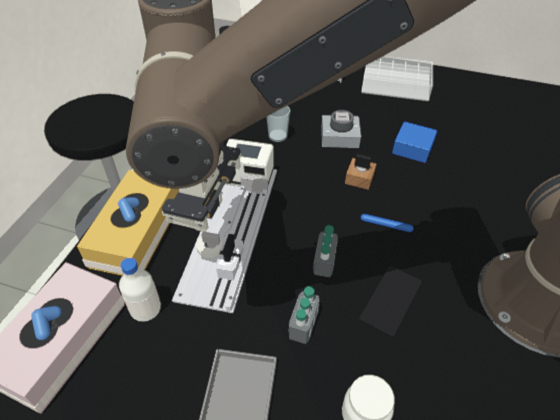

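>>> servo_tool([
  [0.0038, -0.001, 0.02],
  [0.0038, -0.001, 0.04],
  [0.0038, -0.001, 0.058],
  [0.0038, -0.001, 0.07],
  [0.0038, -0.001, 0.08],
  [0.0038, -0.001, 0.08],
], grip=[-0.3, -0.3, -0.3, -0.3, -0.3, -0.3], turn=[-0.005, -0.005, -0.005, -0.005, -0.005, -0.005])

```text
time_s: 8.43
tcp_pos: [0.6756, 0.0935, 0.0317]
eef_rot: [179.9, 0.2, 1.7]
contact_force: [-1.0, 0.1, -0.4]
gripper_width: 0.0571
```

>>> servo_tool([
  [0, 0, 0],
  [0, 0, 0],
  [0, 0, 0],
  [0, 0, 0],
  [0, 0, 0],
  [0, 0, 0],
  [0, 0, 0],
  [0, 0, 0],
], grip=[1, 1, 1, 1, 1, 1, 1, 1], turn=[0, 0, 0, 0, 0, 0, 0, 0], newtons=40)

```text
time_s: 9.1
tcp_pos: [0.677, 0.0954, 0.0343]
eef_rot: [-179.9, -0.1, 1.8]
contact_force: [-0.4, 4.4, 1.1]
gripper_width: 0.0119
```

```bash
python3 go.py f 70 0 33 -69.9; python3 -c "
from h import *
s=r.get_state();print(s['moment'],s['joints'])"
```

```text
world [676.4  94.2  33.  -63.2]
at [677.   95.4  34.3] [-1.799e+02 -5.000e-02  1.800e+00] w 11.9 F [-0.4  4.4  1.1] t 9.1
turn 1.1345 rows 9.078306322465023
shift [-0.0006  0.0012  0.0013] rows 0.04481140318039781
[1.68673165 0.27828037 0.27544081] [ 24.26756162  30.58155222 -10.41237285  -0.09818674 -48.91637221
  67.59762708]
```

>>> servo_tool([
  [0, -0.001, 0],
  [0, -0.001, 0],
  [0, -0.001, 0],
  [0, -0.001, 0],
  [0, -0.001, 0],
  [0, -0.001, 0],
  [0, -0.001, 0],
  [0, -0.001, 0],
  [0, -0.001, 0],
  [0, -0.001, 0],
], grip=[1, 1, 1, 1, 1, 1, 1, 1, 1, 1], turn=[0, 0.1, 0.2, 0.3, 0.4, 0.5, 0.6, 0.7, 0.8, 0.9])

```text
time_s: 9.93
tcp_pos: [0.6768, 0.095, 0.0343]
eef_rot: [180.0, -0.0, -50.0]
contact_force: [-2.9, 1.1, 2.5]
gripper_width: 0.0116
```

```bash
python3 go.py f 70 0 33 -69.9; python3 -c "
from h import *
s=r.get_state();print(s['moment'],s['joints'])"
```

```text
world [676.4  94.2  33.  -63.2]
at [676.8  95.   34.3] [ 1.7999e+02 -1.0000e-02 -5.0030e+01] w 11.6 F [-2.9  1.1  2.5] t 9.9
turn 0.2299 rows 1.8398303716574766
shift [0.0004 0.0008 0.0013] rows 0.03795537314451122
[0.25761546 0.46972525 0.24988752] [ 2.42930772e+01  3.05956079e+01 -1.04341447e+01  1.35842747e-02
 -4.89728992e+01  1.56711907e+01]
```

>>> servo_tool([
  [0, 0, 0],
  [0, 0, 0],
  [0, 0, 0],
  [0, 0, 0],
  [0, 0, 0],
], grip=[1, 1, 1, 1, 1], turn=[0.1, 0.2, 0.235, 0.235, 0.235])

```text
time_s: 10.35
tcp_pos: [0.6767, 0.0949, 0.0343]
eef_rot: [180.0, -0.0, -63.1]
contact_force: [-3.4, 1.1, 4.0]
gripper_width: 0.0119
```

>>> servo_tool([
  [0, 0, 0],
  [0, 0, 0],
  [0, 0, 0],
  [0, 0, -0.01],
  [0, 0, -0.03],
  [0, 0, -0.06],
  [0, 0, -0.1],
  [0, 0, -0.13],
], grip=[0.5, 0.5, 0.5, 0.5, 0.5, 0.5, 0.5, 0.5], turn=[0, 0, 0, 0, 0, 0, 0, 0])

```text
time_s: 11.02
tcp_pos: [0.6774, 0.0948, 0.1675]
eef_rot: [-179.9, -0.1, -63.2]
contact_force: [1.6, 0.5, 1.0]
gripper_width: 0.0218
```

```bash
python3 go.py f 21.5 32 130 -90; python3 - <<'E'
from fit import *
for n in('top','side'):
    snap(n,'4')
crop('side','4',150,180,300,310,5,'c_s4')
E
```

```text
world [624.5 120.3 130.  -83.3]
at [677.4  94.8 167.5] [-1.7991e+02 -5.0000e-02 -6.3210e+01] w 21.8 F [1.6 0.5 1. ] t 11.0
turn 0.3506 rows 2.805955423144664
shift [-0.0466  0.0357  0.0375] rows 1.6696729483528903
```

View pics/c_s4.png

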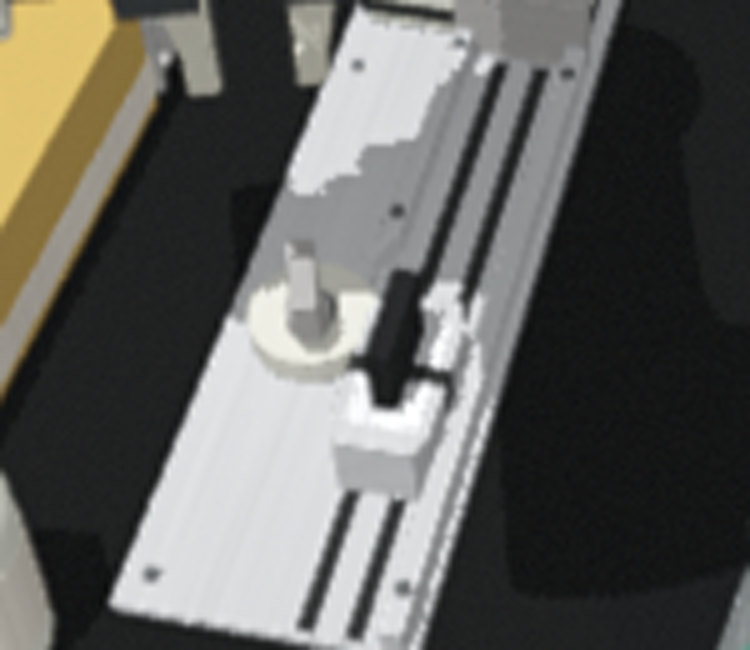

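```bash
python3 - <<'E'
from fit import *
for n,F in(('side',(608.4,87.5,6.7)),):
  for tag in '04':
    P=cloud(n,np.load(n+tag+'.npy')).reshape(-1,3)*1000
    p=F;t=np.radians(p[2]);c,s=np.cos(t),np.sin(t);x=P[:,0]-p[0];y=P[:,1]-p[1];L=np.stack([c*x+s*y,-s*x+c*y,P[:,2]],-1)
    b=L[(L[:,2]>36)&(L[:,2]<66)&(np.hypot(L[:,0]-70,L[:,1])<28)&(L[:,0]>45)]
    print(n,'bar',[fit([box(-19,19,-6,6,32,58)],b/1000,(70,0,a),40,36,66,fixz=True) for a in (-5,-70)])
    b=L[(L[:,2]>10)&(L[:,2]<28)&(np.hypot(L[:,0]-72,L[:,1])<40)&(L[:,0]>45)]
    print('roller',len(b),fit([cyl(0,0,28,8,23)],b/1000,(72,-5,0),50,12,28))
E
```

```text
side bar [(array([70.21, -0.25, -1.43]), 200, np.float64(0.87)), (array([70.21, -0.25, -1.43]), 200, np.float64(0.87))]
roller 317 (array([76.74, -1.99, 73.08,  1.51]), 307, np.float64(0.97))
side bar [(array([ 7.043e+01, -7.000e-02, -6.869e+01]), 125, np.float64(1.02)), (array([ 7.043e+01, -7.000e-02, -6.869e+01]), 125, np.float64(1.02))]
roller 349 (array([71.56, -7.56, -2.66,  1.37]), 334, np.float64(0.91))
```

>>> servo_tool([
  [-0.02, 0.018, 0.01],
  [-0.042, 0.036, 0.02],
  [-0.043, 0.038, 0.03],
  [-0.043, 0.038, 0.03],
  [-0.043, 0.038, 0.03],
  [-0.043, 0.038, 0.03],
], grip=[0.35, 0.35, 0.35, 0.35, 0.35, 0.35], turn=[0.12, 0.24, 0.35, 0.35, 0.35, 0.35])

```text
time_s: 11.62
tcp_pos: [0.6246, 0.1162, 0.135]
eef_rot: [-179.9, -0.0, -83.1]
contact_force: [-0.5, -0.2, 1.1]
gripper_width: 0.0282
```

```bash
python3 -c "
from go import *
tgt(624.3,117.5,44.5,-83.3)"
```

```text
at [624.6 116.2 135. ] [-179.92   -0.    -83.07] w 28.2 F [-0.5 -0.2  1.1] t 11.6
turn 0.0039 rows 0.0314648211829506
shift [-0.0013  0.0002  0.0905] rows 2.170111380624823
```

>>> servo_tool([
  [-0.001, 0, 0.03],
  [-0.001, 0, 0.06],
  [-0.001, 0, 0.08],
  [-0.001, 0, 0.09],
  [-0.001, 0, 0.09],
  [-0.001, 0, 0.09],
  [-0.001, 0, 0.09],
  [-0.001, 0, 0.09],
  [-0.001, 0, 0.09],
  [-0.001, 0, 0.09],
], grip=[0.35, 0.35, 0.35, 0.35, 0.35, 1, 1, 1, 1, 1], turn=[0.004, 0.004, 0.004, 0.004, 0.004, 0.004, 0.004, 0.004, 0.004, 0.004], newtons=30)

```text
time_s: 12.45
tcp_pos: [0.6245, 0.1176, 0.0456]
eef_rot: [-179.8, 0.0, -83.5]
contact_force: [0.1, 0.5, 5.4]
gripper_width: 0.0116
```

```bash
python3 go.py f 21.4 -110 44.5 -90
```

```text
world [641.  -20.8  44.5 -83.3]
at [624.5 117.6  45.6] [-1.7985e+02  3.0000e-02 -8.3490e+01] w 11.6 F [0.1 0.5 5.4] t 12.4
turn -0.0033 rows 0.026109893270200808
shift [ 0.1393 -0.0007  0.0011] rows 3.3404446147135856
```

>>> servo_tool([
  [0.006, 0, -0.0005],
  [0.012, 0, -0.0005],
  [0.018, 0, -0.0005],
  [0.024, 0, -0.0005],
  [0.03, 0, -0.0005],
  [0.036, 0, -0.0005],
  [0.042, 0, -0.0005],
  [0.048, 0, -0.0005],
], grip=[1, 1, 1, 1, 1, 1, 1, 1], turn=[-0.003, -0.003, -0.003, -0.003, -0.003, -0.003, -0.003, -0.003])

```text
time_s: 13.12
tcp_pos: [0.63, 0.07, 0.0456]
eef_rot: [-179.8, 0.1, -83.3]
contact_force: [1.6, -1.7, -0.7]
gripper_width: 0.0122
```

```bash
python3 go.py f 21.4 -110 44.5 -90
```

```text
world [641.  -20.8  44.5 -83.3]
at [630.   70.   45.6] [-1.7984e+02  7.0000e-02 -8.3330e+01] w 12.2 F [ 1.6 -1.7 -0.7] t 13.1
turn -0.0005 rows 0.003610972550823313
shift [ 0.0914 -0.0004  0.0011] rows 2.1927377885487425
```

>>> servo_tool([
  [0, -0.001, 0],
  [0, -0.002, 0],
  [0, -0.0025, 0],
  [0, -0.0025, 0],
  [0, -0.0025, 0],
], grip=[1, 1, 1, 1, 1], turn=[0, 0, 0, 0, 0])

```text
time_s: 13.53
tcp_pos: [0.6304, 0.0691, 0.0455]
eef_rot: [179.9, -0.0, -83.4]
contact_force: [-5.7, 2.2, 12.1]
gripper_width: 0.012
```

>>> servo_tool([
  [0, 0.001, 0],
  [0, 0.002, 0],
  [0, 0.003, 0],
  [0, 0.004, 0],
  [0, 0.0045, 0],
  [0, 0.0045, 0],
], grip=[1, 1, 1, 1, 1, 1], turn=[0, 0, 0, 0, 0, 0])

```text
time_s: 14.03
tcp_pos: [0.6299, 0.0692, 0.0457]
eef_rot: [-179.7, 0.0, -83.3]
contact_force: [8.8, -1.1, 1.2]
gripper_width: 0.012
```

>>> servo_tool([
  [0, -0.0017, 0],
  [0.009, -0.0017, 0],
  [0.018, -0.0017, 0],
  [0.027, -0.0017, 0],
  [0.036, -0.0017, 0],
  [0.046, -0.0017, 0],
  [0.056, -0.0017, 0],
  [0.066, -0.0017, 0],
  [0.076, -0.0017, 0],
  [0.088, -0.0017, 0],
], grip=[1, 1, 1, 1, 1, 1, 1, 1, 1, 1], turn=[0, 0, 0, 0, 0, 0, 0, 0, 0, 0])

```text
time_s: 14.87
tcp_pos: [0.6401, -0.0169, 0.0455]
eef_rot: [-179.8, 0.1, -83.3]
contact_force: [3.9, -0.6, 1.2]
gripper_width: 0.012
```

```bash
python3 go.py f 22 -110 130 -90; python3 -c "
from go import *
tgt(505,376,130,-79.8)"
```

```text
world [641.6 -20.7 130.  -83.3]
at [640.1 -16.9  45.5] [-1.7982e+02  8.0000e-02 -8.3300e+01] w 12.0 F [ 3.9 -0.6  1.2] t 14.9
turn -0.0001 rows 0.0005061647676638761
shift [ 0.004  -0.0011 -0.0845] rows 2.027807096810503
at [640.1 -16.9  45.5] [-1.7982e+02  8.0000e-02 -8.3300e+01] w 12.0 F [ 3.9 -0.6  1.2] t 14.9
turn -0.0611 rows 0.48933298041012196
shift [-0.4059  0.0883 -0.0845] rows 10.166251100432104
```

>>> servo_tool([
  [0, -0.001, -0.02],
  [0, -0.001, -0.05],
  [0, -0.001, -0.08],
  [-0.035, 0.007, -0.088],
  [-0.07, 0.015, -0.088],
  [-0.11, 0.023, -0.088],
  [-0.15, 0.032, -0.088],
  [-0.19, 0.041, -0.088],
  [-0.23, 0.05, -0.088],
  [-0.27, 0.058, -0.088],
], grip=[1, 1, 1, 1, 1, 1, 1, 1, 1, 1], turn=[0, 0, 0, -0.03, -0.06, -0.06, -0.06, -0.06, -0.06, -0.06])

```text
time_s: 15.7
tcp_pos: [0.5473, 0.2438, 0.1311]
eef_rot: [179.8, -0.1, -80.0]
contact_force: [1.5, 0.8, -3.1]
gripper_width: 0.0118
```

>>> servo_tool([
  [-0.035, 0.005, 0],
  [-0.07, 0.011, 0],
  [-0.105, 0.016, 0],
  [-0.135, 0.022, 0],
  [-0.135, 0.022, 0],
  [-0.135, 0.022, 0],
  [-0.135, 0.022, 0],
], grip=[1, 1, 1, 1, 1, 1, 1], turn=[0, 0, 0, 0, 0, 0, 0])

```text
time_s: 16.28
tcp_pos: [0.5035, 0.3714, 0.1311]
eef_rot: [179.8, -0.1, -79.9]
contact_force: [-0.3, -0.5, -3.2]
gripper_width: 0.0119
```

```bash
python3 -c "
from go import *
tgt(504.5,376,44,-79.8)"
```

```text
at [503.5 371.4 131.1] [ 1.7983e+02 -1.2000e-01 -7.9910e+01] w 11.9 F [-0.3 -0.5 -3.2] t 16.3
turn -0.0019 rows 0.015180710546321644
shift [-0.0044 -0.0018  0.0871] rows 2.091606181096083
```

>>> servo_tool([
  [-0.0044, -0.0018, 0.03],
  [-0.0044, -0.0018, 0.06],
  [-0.0044, -0.0018, 0.08],
  [-0.0044, -0.0018, 0.085],
  [-0.0044, -0.0018, 0.087],
  [-0.0044, -0.0018, 0.088],
  [-0.0044, -0.0018, 0.088],
], grip=[1, 1, 1, 1, 1, 1, 1], turn=[0, 0, 0, 0, 0, 0, 0])

```text
time_s: 16.87
tcp_pos: [0.5065, 0.3774, 0.0457]
eef_rot: [-179.9, 0.1, -79.9]
contact_force: [1.1, 0.1, -2.1]
gripper_width: 0.0118
```

>>> servo_tool([
  [0, 0, 0],
  [0, 0, 0],
  [0, 0, 0],
  [0, 0, 0],
  [0, 0, 0],
  [0, 0, -0.01],
  [0, 0, -0.03],
  [0, 0, -0.06],
  [0, 0, -0.09],
  [0, 0, -0.11],
], grip=[-0.2, -0.2, -0.2, -0.2, -0.2, -0.2, -0.2, -0.2, -0.2, -0.2], turn=[0, 0, 0, 0, 0, 0, 0, 0, 0, 0])

```text
time_s: 17.7
tcp_pos: [0.5064, 0.3779, 0.1585]
eef_rot: [-179.8, 0.1, -79.9]
contact_force: [0.3, 0.7, 0.1]
gripper_width: 0.0526
```

```bash
python3 - <<'E'
from fit import *
print(r.get_state()['tcp_pos'])
for n in('top','side'):
    p,d=snap(n,'5'); W=cloud(n,d)
    print(n,'c1',fit(CARR,W,(438.5,42.4,5.6),60,10))
    print('c2',fit(CARR,W,(440,201,-1),60,10))
    G=[(k,c+np.array([0,0,4]),h) for k,c,h in GAUGE]
    print('gauge',fit(G,W,(504,376,10),60,12))
E
python3 -c "
from go import *
tgt(439,201,120,0)"
```

```text
[0.5063836  0.37789675 0.15845405]
top c1 (array([4.3898e+02, 4.0340e+01, 5.4700e+00, 3.5000e-01]), 573, np.float64(1.26))
c2 (array([4.3908e+02, 2.0082e+02, 1.1200e+00, 4.0000e-01]), 613, np.float64(1.21))
gauge (array([5.063e+02, 3.778e+02, 1.116e+01, 1.400e-01]), 588, np.float64(1.17))
side c1 (array([438.5,  42.4,   5.6,   0. ]), 0, np.float64(nan))
c2 (array([440., 201.,  -1.,   0.]), 0, np.float64(nan))
gauge (array([507.82, 379.75,   9.47,   0.84]), 1338, np.float64(0.6))
at [507.4 379.  160. ] [-179.63    0.26  -79.87] w 52.6 F [-0.1  0.4  0.1] t 17.8
turn -1.394 rows 11.154814638863778
shift [0.1632 0.0986 0.04  ] rows 4.672756610766503
  return _methods._mean(a, axis=axis, dtype=dtype,
  ret = ret.dtype.type(ret / rcount)
```

View pics/top5.png

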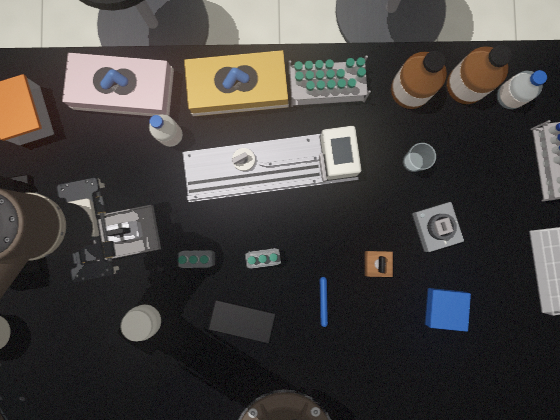

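View pics/side5.png

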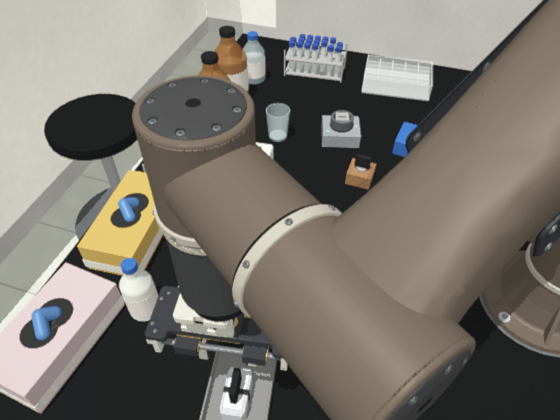

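```bash
python3 -c "
from go import *
tgt(439.4,200.9,120,-89.7)"
```

```text
at [507.4 379.  160. ] [-179.63    0.26  -79.87] w 52.6 F [-0.1  0.4  0.1] t 17.8
turn 0.1716 rows 1.3731183220300773
shift [0.1634 0.0982 0.04  ] rows 4.671591972218456
```

>>> servo_tool([
  [0.03, 0.018, 0],
  [0.06, 0.036, 0.01],
  [0.09, 0.054, 0.02],
  [0.12, 0.072, 0.03],
  [0.15, 0.09, 0.04],
  [0.1634, 0.098, 0.04],
  [0.1634, 0.098, 0.04],
  [0.1634, 0.098, 0.04],
  [0.1634, 0.098, 0.04],
], grip=[-1, -1, -1, -1, -1, -1, -1, -1, -1], turn=[0.1, 0.17, 0.172, 0.172, 0.172, 0.172, 0.172, 0.172, 0.172])

```text
time_s: 18.55
tcp_pos: [0.4384, 0.2, 0.1152]
eef_rot: [-179.9, 0.0, -89.8]
contact_force: [0.1, 0.2, -0.5]
gripper_width: 0.0874
```

```bash
python3 -c "
from go import *
tgt(439.4,200.9,24,-89.7)"
```

```text
at [438.4 200.  115.2] [-1.7993e+02  5.0000e-02 -8.9760e+01] w 87.4 F [ 0.1  0.2 -0.5] t 18.6
turn -0.001 rows 0.00816083620096317
shift [-0.0009 -0.001   0.0912] rows 2.1862324007117104
```

>>> servo_tool([
  [-0.001, -0.001, 0.025],
  [-0.001, -0.001, 0.05],
  [-0.001, -0.001, 0.075],
  [-0.001, -0.001, 0.09],
  [-0.001, -0.001, 0.091],
  [-0.001, -0.001, 0.091],
], grip=[-1, -1, -1, -1, -1, -1], turn=[0, 0, 0, 0, 0, 0])

```text
time_s: 19.05
tcp_pos: [0.4388, 0.2007, 0.0229]
eef_rot: [179.9, -0.1, -89.7]
contact_force: [-0.1, 0.8, 0.6]
gripper_width: 0.088
```

>>> servo_tool([
  [0, 0, 0],
  [0, 0, 0],
  [0, 0, 0],
  [0, 0, 0],
  [0, 0, 0],
  [0, 0, 0],
  [0, 0, 0],
  [0, 0, 0],
  [0, 0, 0],
  [0, 0, 0],
], grip=[1, 1, 1, 1, 1, 1, 1, 1, 1, 1], turn=[0, 0, 0, 0, 0, 0, 0, 0, 0, 0], newtons=30)

```text
time_s: 19.88
tcp_pos: [0.4388, 0.2003, 0.0237]
eef_rot: [-180.0, 0.0, -89.8]
contact_force: [-0.6, -0.6, 3.3]
gripper_width: 0.0398
```

```bash
sed -i 's/606.9,86.,6.7/606.9,87.,6.7/' go.py; python3 go.py f 22 88 130 -90
```

```text
world [618.5 177.  130.  -83.3]
at [438.8 200.3  23.7] [-179.99    0.    -89.77] w 39.8 F [-0.6 -0.6  3.3] t 19.9
turn -0.1129 rows 0.9031724006013254
shift [ 0.024  -0.1796 -0.1063] rows 5.038247971818276
```

>>> servo_tool([
  [0, 0, -0.02],
  [0, 0, -0.05],
  [0, -0.01, -0.08],
  [0.005, -0.05, -0.1],
  [0.01, -0.085, -0.106],
  [0.015, -0.12, -0.106],
  [0.02, -0.155, -0.106],
  [0.024, -0.1796, -0.106],
  [0.024, -0.1796, -0.106],
  [0.024, -0.1796, -0.106],
], grip=[1, 1, 1, 1, 1, 1, 1, 1, 1, 1], turn=[0, 0, 0, -0.06, -0.113, -0.113, -0.113, -0.113, -0.113, -0.113])

```text
time_s: 20.72
tcp_pos: [0.6186, 0.176, 0.1276]
eef_rot: [179.8, -0.0, -83.4]
contact_force: [-0.7, 0.5, -2.9]
gripper_width: 0.0395
```

```bash
python3 go.py f 21.5 88 30.5 -90
```

```text
world [618.  176.9  30.5 -83.3]
at [618.6 176.  127.6] [ 1.7984e+02 -5.0000e-02 -8.3420e+01] w 39.5 F [-0.7  0.5 -2.9] t 20.7
turn -0.0021 rows 0.016678014592450354
shift [-0.0009  0.0005  0.0971] rows 2.3296212384924595
```

>>> servo_tool([
  [0, 0.0005, 0.03],
  [0, 0.0005, 0.06],
  [0, 0.0005, 0.085],
  [0, 0.0005, 0.094],
  [0, 0.0005, 0.0965],
  [0, 0.0005, 0.098],
  [0, 0.0005, 0.098],
], grip=[1, 1, 1, 1, 1, 1, 1], turn=[-0.002, -0.002, -0.002, -0.002, -0.002, -0.002, -0.002])

```text
time_s: 21.3
tcp_pos: [0.6196, 0.1782, 0.0326]
eef_rot: [-179.7, 0.1, -83.1]
contact_force: [4.9, -0.3, -1.2]
gripper_width: 0.042
```

>>> servo_tool([
  [0, 0.0005, 0],
  [0, 0.001, 0],
  [0, 0.0015, 0],
  [0, 0.0015, 0],
], grip=[1, 1, 1, 1], turn=[0, 0, 0, 0])

```text
time_s: 21.63
tcp_pos: [0.6188, 0.1783, 0.0334]
eef_rot: [-179.6, 0.1, -83.1]
contact_force: [6.3, 0.6, 0.2]
gripper_width: 0.0412
```

```bash
python3 - <<'E'
from fit import *
for n in('top','side'):
    snap(n,'6')
crop('side','6',150,180,300,310,5,'c_s6')
E
```

```text
(no output)
```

View pics/c_s6.png

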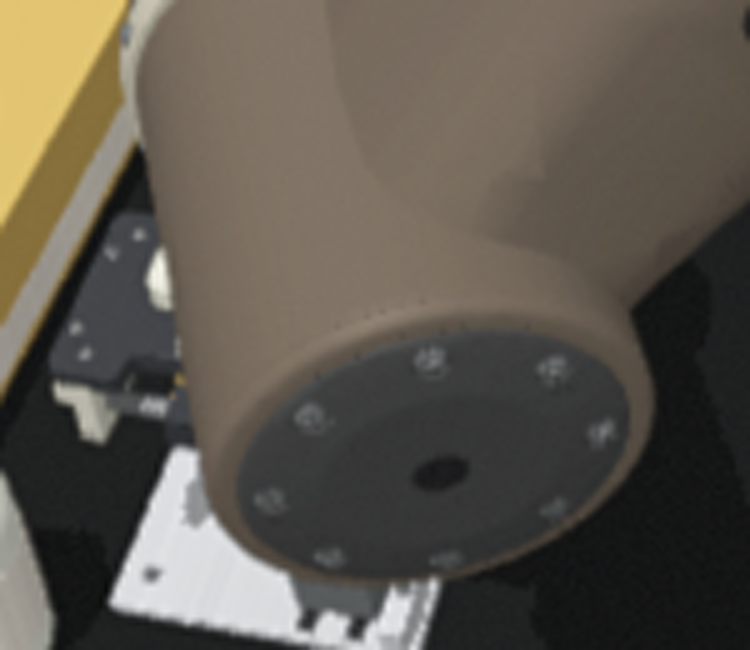

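```bash
python3 - <<'E'
from fit import *
crop('top','6',150,110,290,220,5.5,'c_t6')
W=cloud('side',np.load('side6.npy'))
P=W.reshape(-1,3)*1000
from go import feed,FX,FY,FA
t=np.radians(FA);c,s=np.cos(t),np.sin(t);x=P[:,0]-FX-1.5;y=P[:,1]-FY-1;L=np.stack([c*x+s*y,-s*x+c*y,P[:,2]],-1)
k=(L[:,0]>-20)&(L[:,0]<60)&(L[:,1]>95)&(L[:,1]<150)&(L[:,2]>9)&(L[:,2]<100)
for a in L[k][np.argsort(L[k][:,2])][::4]: print(a.round(0),end=' ')
E
```

```text
[ 47. 117.   9.] [ 22. 138.   9.] [ 54. 133.   9.] [ 45. 136.   9.] [-10. 127.  10.] [-10. 111.  10.] [ 42. 126.  11.] [ -9. 139.  11.] [ -7. 138.  12.] [ 28. 130.  13.] [ 36. 130.  14.] [ 20. 129.  15.] [ 25. 131.  16.] [-10. 126.  16.] [  2. 127.  17.] [  5. 130.  17.] [ 15. 130.  18.] [ -2. 139.  19.] [ -9. 130.  19.] [ 21. 130.  19.] [ -6. 141.  20.] [ 17. 130.  20.] [ -4. 118.  21.] [ -5. 130.  21.] [ 21. 129.  21.] [ 27. 130.  21.] [ 25. 130.  21.] [ -4. 138.  22.] [ -6. 126.  22.] [-10. 123.  22.] [ -1. 130.  22.] [ -5. 134.  23.] [ -3. 136.  23.] [  2. 124.  23.] [ -9. 122.  23.] [ 35. 131.  24.] [  3. 127.  24.] [ -5. 118.  24.] [ -5. 128.  24.] [  2. 123.  25.] [ 37. 130.  25.] [ -9. 125.  25.] [ 35. 130.  26.] [  3. 126.  27.] [  4. 129.  27.] [  6. 131.  29.] [ 34. 130.  30.] [  3. 126.  30.] [  6. 130.  31.] [ 24. 129.  32.] [ 21. 131.  32.] [ 36. 130.  33.] [  8. 130.  34.] [ 32. 131.  35.]
```

View pics/c_t6.png

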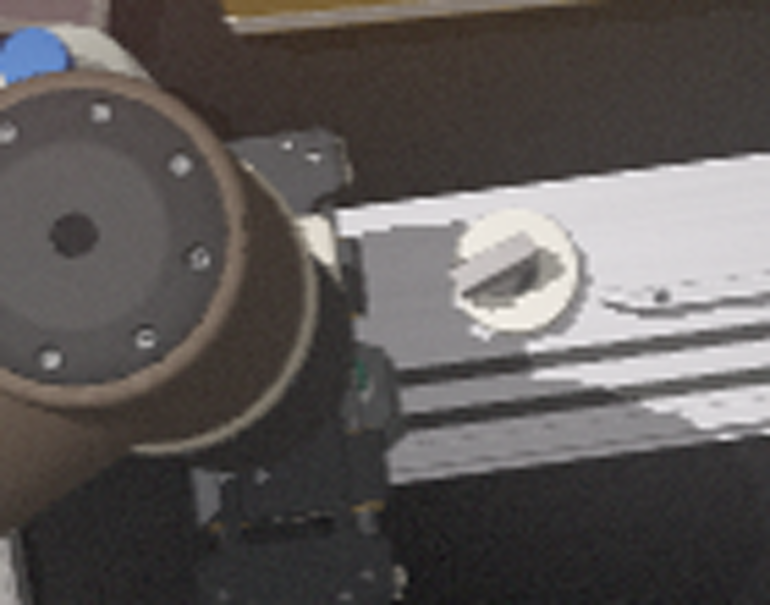

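>>> servo_tool([
  [0, -0.001, 0],
  [0, -0.001, 0],
  [0, -0.001, 0],
  [0, -0.001, 0],
  [0, -0.001, -0.005],
  [0, -0.001, -0.02],
  [0, -0.001, -0.05],
  [0, -0.001, -0.08],
  [-0.03, -0.001, -0.09],
  [-0.065, -0.001, -0.09],
], grip=[-0.3, -0.3, -0.3, -0.3, -0.3, -0.3, -0.3, -0.3, -0.3, -0.3], turn=[0, 0, 0, 0, 0, 0, 0, 0, 0, 0])

```text
time_s: 22.57
tcp_pos: [0.6115, 0.2413, 0.1262]
eef_rot: [-179.7, 0.1, -83.3]
contact_force: [1.3, 0.9, 0.5]
gripper_width: 0.0569
```

```bash
python3 go.py f 20 150 120 -90;python3 - <<'E'
from fit import *
C=[(k,c+np.array([0,0,6]),h) for k,c,h in CARR]
for n in('top','side'):
    p,d=snap(n,'7');W=cloud(n,d)
    print(n,fit(C,W,(619,177,6.7),60,28))
crop('side','7',150,180,300,310,5,'c_s7')
crop('top','7',150,110,290,220,5.5,'c_t7')
E
```

```text
world [609.3 238.3 120.  -83.3]
at [611.5 241.3 126.2] [-1.7968e+02  1.3000e-01 -8.3330e+01] w 56.9 F [1.3 0.9 0.5] t 22.6
turn -0.0006 rows 0.004693440611709373
shift [0.0027 0.0026 0.0062] rows 0.17290229630629417
top (array([6.1775e+02, 1.7865e+02, 7.1500e+00, 1.2000e-01]), 613, np.float64(1.15))
side (array([619. , 177. ,   6.7,   0. ]), 0, np.float64(nan))
  return _methods._mean(a, axis=axis, dtype=dtype,
  ret = ret.dtype.type(ret / rcount)
```

View pics/c_s7.png

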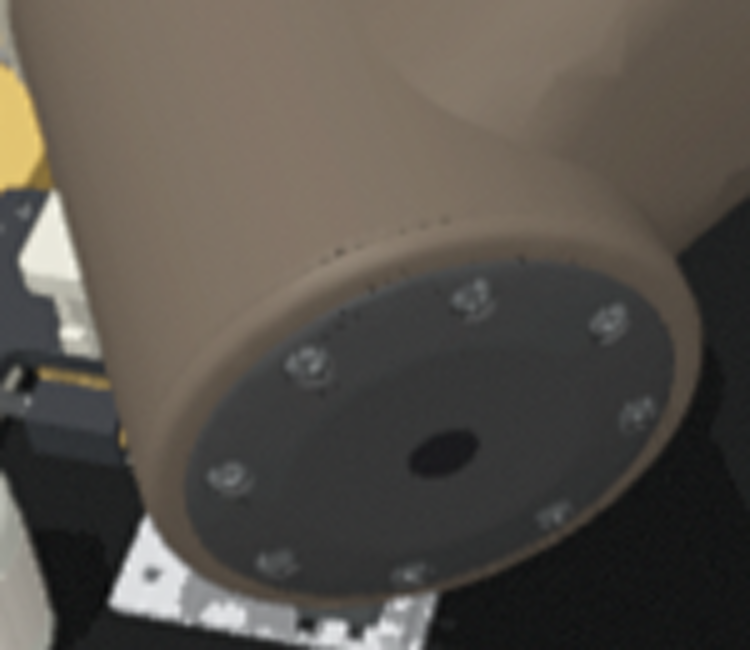

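View pics/c_t7.png

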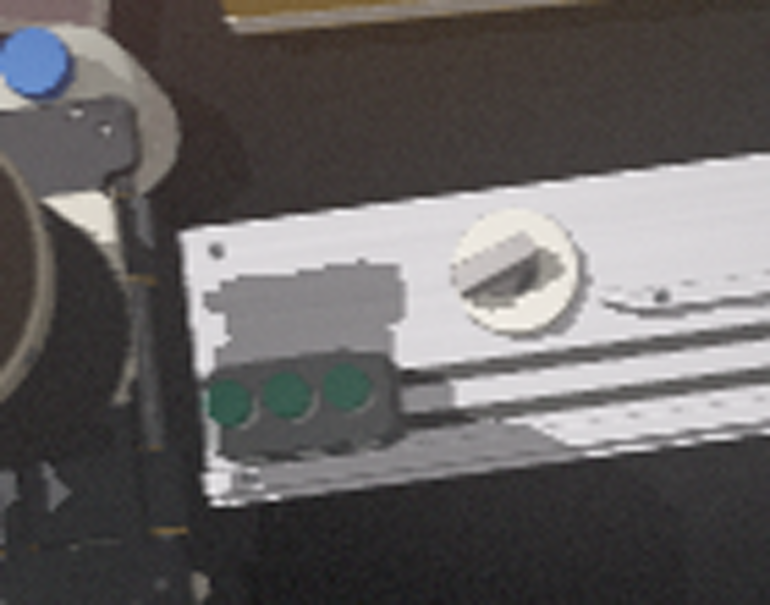

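>>> servo_tool([
  [0, 0, 0],
  [0, 0, 0],
  [0, 0, 0],
  [0, 0, 0],
  [0, 0, 0],
  [0, 0, 0],
  [0, 0, 0],
  [0, 0, 0],
  [0, 0, 0],
  [0, 0, 0],
], grip=[1, 1, 1, 1, 1, 1, 1, 1, 1, 1], turn=[-0.125, -0.25, -0.375, -0.5, -0.62, -0.74, -0.86, -0.98, -1.1, -1.22])

```text
time_s: 23.5
tcp_pos: [0.6093, 0.241, 0.1214]
eef_rot: [180.0, 0.0, -12.9]
contact_force: [-0.9, 1.0, 0.6]
gripper_width: 0.0011
```

>>> servo_tool([
  [0, 0, 0],
  [0, 0, 0],
  [0, 0, 0],
  [0, 0, 0],
  [0, 0, 0],
], grip=[1, 1, 1, 1, 1], turn=[-0.12, -0.24, -0.35, -0.35, -0.35])

```text
time_s: 23.92
tcp_pos: [0.6094, 0.2411, 0.1215]
eef_rot: [180.0, 0.0, 6.6]
contact_force: [-0.1, 0.0, 0.7]
gripper_width: 0.0004
```

```bash
python3 go.py f 20 160 36 0
```

```text
world [608.1 248.2  36.    6.7]
at [609.4 241.1 121.5] [1.7999e+02 3.0000e-02 6.5700e+00] w 0.4 F [-0.1  0.   0.7] t 23.9
turn -0.0023 rows 0.01859569125500751
shift [-0.0005 -0.0073  0.0855] rows 2.057498207948547
```

>>> servo_tool([
  [0, -0.0073, 0.02],
  [0, -0.0073, 0.045],
  [0, -0.0073, 0.07],
  [0, -0.0073, 0.0855],
  [0, -0.0073, 0.0855],
  [0, -0.0073, 0.0855],
], grip=[1, 1, 1, 1, 1, 1], turn=[-0.002, -0.002, -0.002, -0.002, -0.002, -0.002])

```text
time_s: 24.42
tcp_pos: [0.6085, 0.2482, 0.0355]
eef_rot: [179.9, 0.1, 6.8]
contact_force: [-0.2, 0.1, 0.6]
gripper_width: 0.0001
```

```bash
python3 go.py f 20 -55 36 0
```

```text
world [633.2  34.7  36.    6.7]
at [608.5 248.2  35.5] [1.7993e+02 9.0000e-02 6.7500e+00] w 0.1 F [-0.2  0.1  0.6] t 24.4
turn 0.0009 rows 0.007555027576033135
shift [-0.0006  0.2149 -0.0005] rows 5.153126295630886
```

>>> servo_tool([
  [0, 0.006, 0],
  [0, 0.012, 0],
  [0, 0.019, 0],
  [0, 0.027, 0],
  [0, 0.036, 0],
  [0, 0.045, 0],
  [0, 0.054, 0],
  [0, 0.063, 0],
  [0, 0.072, 0],
  [0, 0.081, 0],
], grip=[1, 1, 1, 1, 1, 1, 1, 1, 1, 1], turn=[0, 0, 0, 0, 0, 0, 0, 0, 0, 0])

```text
time_s: 25.25
tcp_pos: [0.6187, 0.1673, 0.0361]
eef_rot: [-180.0, -0.0, 6.9]
contact_force: [-1.0, 4.5, 4.3]
gripper_width: 0.0002
```

>>> servo_tool([
  [0, 0.009, 0],
  [0, 0.018, 0],
  [0, 0.027, 0],
  [0, 0.036, 0],
  [0, 0.045, 0],
  [0, 0.054, 0],
  [0, 0.063, 0],
  [0, 0.072, 0],
  [0, 0.081, 0],
  [0, 0.09, 0],
], grip=[1, 1, 1, 1, 1, 1, 1, 1, 1, 1], turn=[0, 0, 0, 0, 0, 0, 0, 0, 0, 0])

```text
time_s: 26.08
tcp_pos: [0.6293, 0.078, 0.036]
eef_rot: [-180.0, 0.0, 6.9]
contact_force: [-0.4, 6.4, 5.3]
gripper_width: 0.0003
```

```bash
python3 go.py f 20 -87 36 0; python3 - <<'E'
from fit import *
for n in('top','side'): snap(n,'8')
crop('top','8',180,110,370,220,4.2,'c_t8')
E
```

```text
world [636.9   2.9  36.    6.7]
at [629.3  78.   36. ] [-180.      0.      6.89] w 0.3 F [-0.4  6.4  5.3] t 26.1
turn 0.0032 rows 0.025987721587983906
shift [-0.0015  0.0754  0.    ] rows 1.8094305184568191
```

View pics/c_t8.png

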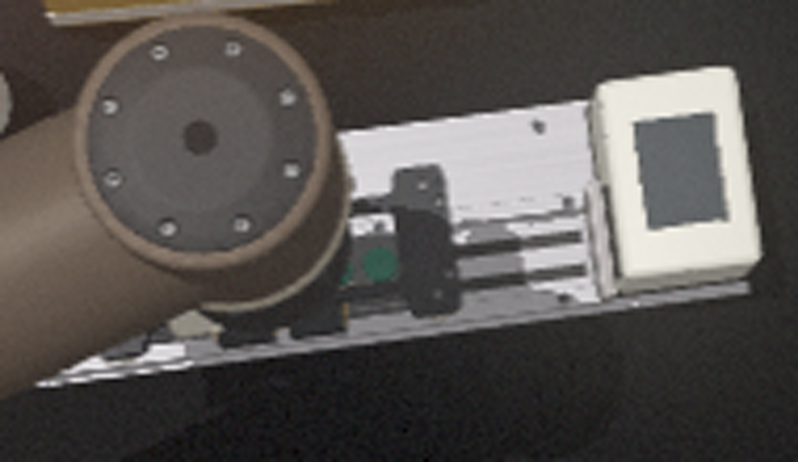

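>>> servo_tool([
  [-0.001, 0.008, 0],
  [-0.001, 0.016, 0],
  [-0.001, 0.024, 0],
  [-0.001, 0.032, 0],
  [-0.001, 0.04, 0],
  [-0.001, 0.048, 0],
  [-0.001, 0.056, 0],
  [-0.001, 0.062, 0],
], grip=[1, 1, 1, 1, 1, 1, 1, 1], turn=[0.003, 0.003, 0.003, 0.003, 0.003, 0.003, 0.003, 0.003])

```text
time_s: 26.85
tcp_pos: [0.6357, 0.0161, 0.0359]
eef_rot: [180.0, 0.0, 6.7]
contact_force: [-0.3, 2.0, 0.0]
gripper_width: 0.0002
```

>>> servo_tool([
  [0, -0.01, 0],
  [0, -0.02, -0.02],
  [0, -0.02, -0.05],
  [0, -0.02, -0.09],
  [-0.01, -0.02, -0.12],
  [-0.04, -0.015, -0.12],
  [-0.08, -0.01, -0.12],
  [-0.12, 0, -0.12],
  [-0.16, 0, -0.12],
  [-0.2, 0, -0.12],
], grip=[1, 1, 1, 1, 1, 1, 1, 1, 1, 1], turn=[0, 0, 0, 0, 0, 0.12, 0.24, 0.36, 0.48, 0.6])

```text
time_s: 27.68
tcp_pos: [0.4352, -0.007, 0.1558]
eef_rot: [180.0, -0.0, -28.0]
contact_force: [-0.8, 1.0, 1.2]
gripper_width: 0.0004
```

```bash
python3 - <<'E'
from fit import *
C=[(k,c+np.array([0,0,6]),h) for k,c,h in CARR]
from go import feed
for n in('top','side'):
    p,d=snap(n,'9');W=cloud(n,d)
    print(n,'c1',fit(CARR,W,(438.8,41.2,5.3),60,10),'in lane',fit(C,W,(*feed(21,-130),6.7),60,28))
from go import *
tgt(438.8,41,120,-84.7)
E
```

```text
top c1 (array([438.8,  41.2,   5.3,   0. ]), 0, np.float64(nan)) in lane (array([ 6.4317e+02, -4.2230e+01,  6.0600e+00,  3.8000e-01]), 595, np.float64(1.13))
side c1 (array([439.66,  43.51,   6.18,   0.96]), 848, np.float64(0.81)) in lane (array([644.48, -40.45,   6.48,   1.35]), 684, np.float64(0.73))
at [431.3  -7.7 155.9] [ 1.7999e+02  9.0000e-02 -2.8030e+01] w 0.4 F [2.1 0.4 0.5] t 27.8
turn 0.9891 rows 7.9152871811290115
shift [-0.0163 -0.0466  0.0359] rows 1.4633441656638146
  return _methods._mean(a, axis=axis, dtype=dtype,
  ret = ret.dtype.type(ret / rcount)
```

View pics/top9.png

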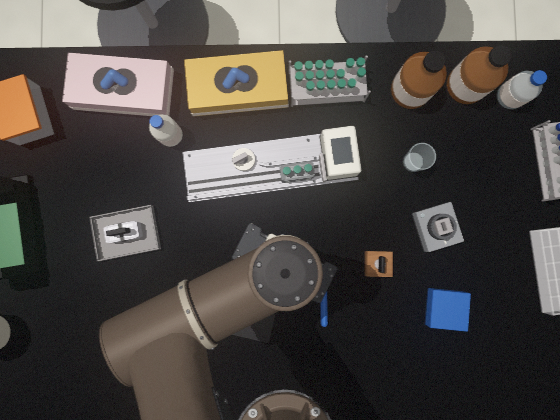

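>>> servo_tool([
  [-0.008, -0.02, 0],
  [-0.016, -0.04, 0],
  [-0.016, -0.047, 0.01],
  [-0.016, -0.047, 0.02],
  [-0.016, -0.047, 0.03],
  [-0.016, -0.047, 0.036],
  [-0.016, -0.047, 0.036],
  [-0.016, -0.047, 0.036],
  [-0.016, -0.047, 0.036],
  [-0.016, -0.047, 0.036],
], grip=[-1, -1, -1, -1, -1, -1, -1, -1, -1, -1], turn=[0.12, 0.24, 0.36, 0.48, 0.6, 0.72, 0.84, 0.96, 0.985, 0.985])

```text
time_s: 28.62
tcp_pos: [0.4448, 0.0429, 0.1201]
eef_rot: [-180.0, -0.0, -84.1]
contact_force: [-0.7, 1.4, 0.5]
gripper_width: 0.0614
```

```bash
python3 -c "
from go import *
tgt(438.6,41.3,24,-84.5)"
```

```text
at [444.8  42.9 120.1] [-1.800e+02 -1.000e-02 -8.415e+01] w 61.4 F [-0.7  1.4  0.5] t 28.6
turn 0.0062 rows 0.04957787938562462
shift [0.001  0.0063 0.0961] rows 2.3097678980118035
```

>>> servo_tool([
  [0.001, 0.006, 0],
  [0.001, 0.006, 0],
  [0.001, 0.006, 0.01],
  [0.001, 0.006, 0.04],
  [0.001, 0.006, 0.07],
  [0.001, 0.006, 0.09],
  [0.001, 0.006, 0.096],
  [0.001, 0.006, 0.096],
], grip=[-1, -1, -1, -1, -1, -1, -1, -1], turn=[0.006, 0.006, 0.006, 0.006, 0.006, 0.006, 0.006, 0.006])

```text
time_s: 29.28
tcp_pos: [0.4378, 0.0406, 0.0229]
eef_rot: [179.8, -0.1, -84.4]
contact_force: [-0.4, -0.1, 0.4]
gripper_width: 0.0877
```

>>> servo_tool([
  [0, 0, 0],
  [0, 0, 0],
  [0, 0, 0],
  [0, 0, 0],
  [0, 0, 0],
  [0, 0, 0],
  [0, 0, 0],
  [0, 0, 0],
  [0, 0, 0],
  [0, 0, 0],
], grip=[1, 1, 1, 1, 1, 1, 1, 1, 1, 1], turn=[0, 0, 0, 0, 0, 0, 0, 0, 0, 0], newtons=30)

```text
time_s: 30.12
tcp_pos: [0.4388, 0.0412, 0.0241]
eef_rot: [180.0, -0.0, -84.4]
contact_force: [-2.9, 0.8, 4.6]
gripper_width: 0.0402
```

```bash
python3 go.py f 22.5 80 130 -90
```

```text
world [619.9 169.1 130.  -83.3]
at [438.8  41.2  24.1] [ 1.7998e+02 -1.0000e-02 -8.4430e+01] w 40.2 F [-2.9  0.8  4.6] t 30.1
turn -0.0198 rows 0.15838706643445072
shift [-0.1097 -0.1927 -0.1059] rows 5.892674856034814
```

>>> servo_tool([
  [0, 0, -0.02],
  [0, 0, -0.05],
  [-0.005, -0.01, -0.08],
  [-0.023, -0.04, -0.1],
  [-0.043, -0.075, -0.106],
  [-0.063, -0.11, -0.106],
  [-0.08, -0.14, -0.106],
  [-0.095, -0.168, -0.106],
  [-0.1097, -0.1927, -0.106],
  [-0.1097, -0.1927, -0.106],
], grip=[1, 1, 1, 1, 1, 1, 1, 1, 1, 1], turn=[0, 0, 0, -0.02, -0.02, -0.02, -0.02, -0.02, -0.02, -0.02])

```text
time_s: 30.95
tcp_pos: [0.6237, 0.1718, 0.1282]
eef_rot: [-180.0, -0.0, -83.2]
contact_force: [0.4, 0.1, -1.8]
gripper_width: 0.0398
```

>>> servo_tool([
  [0, 0, 0],
  [0, 0, 0],
  [0, 0, 0],
], grip=[1, 1, 1], turn=[0, 0, 0])

```text
time_s: 31.2
tcp_pos: [0.6191, 0.1685, 0.1295]
eef_rot: [179.9, -0.0, -83.3]
contact_force: [-0.6, -0.4, -2.3]
gripper_width: 0.0397
```

```bash
python3 go.py f 22 80 30.5 -90
```

```text
world [619.4 169.   30.5 -83.3]
at [619.1 168.5 129.5] [ 1.7992e+02 -2.0000e-02 -8.3310e+01] w 39.7 F [-0.6 -0.4 -2.3] t 31.2
turn -0.0003 rows 0.0020711172276541645
shift [-0.0005 -0.0004  0.099 ] rows 2.374007792928784
```

>>> servo_tool([
  [0, -0.001, 0.03],
  [0, -0.001, 0.06],
  [0, -0.001, 0.085],
  [0, -0.001, 0.093],
  [0, -0.001, 0.096],
  [0, -0.001, 0.098],
  [0, -0.001, 0.099],
  [0, -0.001, 0.099],
], grip=[1, 1, 1, 1, 1, 1, 1, 1], turn=[0, 0, 0, 0, 0, 0, 0, 0])

```text
time_s: 31.87
tcp_pos: [0.6219, 0.1696, 0.0326]
eef_rot: [-179.9, 0.0, -83.3]
contact_force: [-0.1, 0.7, -3.0]
gripper_width: 0.0395
```

>>> servo_tool([
  [0, 0.0005, 0],
  [0, 0.001, 0.001],
  [0, 0.001, 0.0015],
  [0, 0.001, 0.0015],
  [0, 0.001, 0.0015],
], grip=[1, 1, 1, 1, 1], turn=[0, 0, 0, 0, 0])

```text
time_s: 32.28
tcp_pos: [0.6203, 0.1693, 0.0302]
eef_rot: [-180.0, 0.0, -83.3]
contact_force: [-1.6, 0.3, 4.5]
gripper_width: 0.0399
```

>>> servo_tool([
  [0, 0.001, 0],
  [0, 0.0015, 0],
  [0, 0.0015, 0],
  [0, 0.0015, 0],
  [0, 0.0015, 0],
  [0, 0.0015, 0],
  [0, 0.0015, -0.01],
  [0, 0.0015, -0.03],
  [0, 0.0015, -0.06],
  [0, 0.0015, -0.09],
], grip=[1, 1, 1, -0.3, -0.3, -0.3, -0.3, -0.3, -0.3, -0.3], turn=[0, 0, 0, 0, 0, 0, 0, 0, 0, 0])

```text
time_s: 33.12
tcp_pos: [0.6177, 0.1684, 0.1202]
eef_rot: [179.9, -0.1, -83.3]
contact_force: [1.1, -0.0, -0.3]
gripper_width: 0.0571
```

>>> servo_tool([
  [-0.02, 0, 0],
  [-0.05, 0, 0],
  [-0.075, 0, 0],
  [-0.075, 0, 0],
  [-0.075, 0, 0],
  [-0.075, 0, 0],
  [-0.075, 0, 0],
  [-0.075, 0, 0],
  [-0.075, 0, 0],
  [-0.075, 0, 0],
], grip=[1, 1, 1, 1, 1, 1, 1, 1, 1, 1], turn=[-0.12, -0.24, -0.36, -0.48, -0.6, -0.72, -0.84, -0.96, -1.08, -1.2])

```text
time_s: 33.95
tcp_pos: [0.6096, 0.2433, 0.1201]
eef_rot: [180.0, 0.0, -14.2]
contact_force: [-0.6, -1.0, -0.3]
gripper_width: 0.0011
```

>>> servo_tool([
  [0, 0, 0],
  [0, 0, 0],
  [0, 0, 0],
  [0, 0, 0],
  [0, 0, 0],
  [0, 0, 0],
], grip=[1, 1, 1, 1, 1, 1], turn=[-0.12, -0.24, -0.36, -0.37, -0.37, -0.37])

```text
time_s: 34.45
tcp_pos: [0.6097, 0.2433, 0.1198]
eef_rot: [-180.0, 0.0, 6.4]
contact_force: [0.3, 0.1, -0.7]
gripper_width: 0.0003
```

```bash
python3 go.py f 20 156 36 0;python3 - <<'E'
from fit import *
C=[(k,c+np.array([0,0,6]),h) for k,c,h in CARR]
from go import feed
p,d=snap('top','10');W=cloud('top',d)
print(fit(C,W,(*feed(21,80),6.7),60,28),fit(C,W,(*feed(21,-130),6.7),60,28))
E
```

```text
world [608.6 244.3  36.    6.7]
at [609.7 243.3 119.8] [-180.      0.      6.44] w 0.3 F [ 0.3  0.1 -0.7] t 34.5
turn -0.0045 rows 0.03616362166898412
shift [-0.0011 -0.001   0.0838] rows 2.009810787756803
(array([6.2022e+02, 1.6970e+02, 7.0400e+00, 6.0000e-02]), 323, np.float64(0.95)) (array([ 6.4328e+02, -4.2520e+01,  6.8600e+00,  3.8000e-01]), 596, np.float64(1.2))
```

View pics/top10.png

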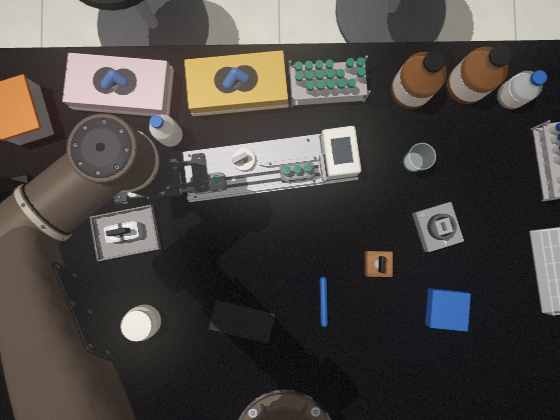

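>>> servo_tool([
  [-0.001, -0.003, 0.02],
  [-0.001, -0.003, 0.045],
  [-0.001, -0.003, 0.07],
  [-0.001, -0.003, 0.084],
  [-0.001, -0.003, 0.084],
  [-0.001, -0.003, 0.084],
], grip=[1, 1, 1, 1, 1, 1], turn=[-0.004, -0.004, -0.004, -0.004, -0.004, -0.004])

```text
time_s: 35.0
tcp_pos: [0.6083, 0.2459, 0.0351]
eef_rot: [179.9, 0.1, 6.8]
contact_force: [0.3, -0.5, 0.7]
gripper_width: 0.0006
```

>>> servo_tool([
  [0, 0.006, 0],
  [0, 0.012, 0],
  [0, 0.019, 0],
  [0, 0.027, 0],
  [0, 0.036, 0],
  [0, 0.045, 0],
  [0, 0.054, 0],
  [0, 0.063, 0],
  [0, 0.072, 0],
  [0, 0.081, 0],
], grip=[1, 1, 1, 1, 1, 1, 1, 1, 1, 1], turn=[0, 0, 0, 0, 0, 0, 0, 0, 0, 0])

```text
time_s: 35.83
tcp_pos: [0.6186, 0.1651, 0.0358]
eef_rot: [-180.0, -0.0, 6.9]
contact_force: [-0.1, 4.3, 4.6]
gripper_width: 0.0007
```

```bash
python3 go.py f 20 -9 36 0
```

```text
world [627.8  80.4  36.    6.7]
at [618.6 165.1  35.8] [-1.7998e+02 -4.0000e-02  6.8900e+00] w 0.7 F [-0.1  4.3  4.6] t 35.8
turn 0.0033 rows 0.026381461911592862
shift [-0.001   0.0852 -0.0002] rows 2.043946659180314
```

>>> servo_tool([
  [-0.001, 0.008, 0],
  [-0.001, 0.016, 0],
  [-0.001, 0.024, 0],
  [-0.001, 0.032, 0],
  [-0.001, 0.04, 0],
  [-0.001, 0.048, 0],
  [-0.001, 0.056, 0],
  [-0.001, 0.064, 0],
  [-0.001, 0.07, 0],
  [-0.001, 0.075, 0],
], grip=[1, 1, 1, 1, 1, 1, 1, 1, 1, 1], turn=[0.003, 0.003, 0.003, 0.003, 0.003, 0.003, 0.003, 0.003, 0.003, 0.003])

```text
time_s: 36.67
tcp_pos: [0.6262, 0.0907, 0.0356]
eef_rot: [-180.0, -0.0, 6.7]
contact_force: [-0.4, 6.4, 5.5]
gripper_width: 0.0006
```

>>> servo_tool([
  [0, 0.002, 0],
  [0, 0.004, 0],
  [0, 0.006, 0],
  [0, 0.008, 0],
  [0, 0.008, 0],
], grip=[1, 1, 1, 1, 1], turn=[0, 0, 0, 0, 0])

```text
time_s: 37.08
tcp_pos: [0.6272, 0.083, 0.0356]
eef_rot: [-180.0, -0.0, 6.7]
contact_force: [0.3, 5.1, 4.5]
gripper_width: 0.0003
```

>>> servo_tool([
  [0, 0.001, 0],
  [0, 0.002, 0],
  [0, 0.003, 0],
  [0, 0.004, 0],
  [0, 0.005, 0],
  [0, 0.005, 0],
], grip=[1, 1, 1, 1, 1, 1], turn=[0, 0, 0, 0, 0, 0])

```text
time_s: 37.58
tcp_pos: [0.6277, 0.0783, 0.0355]
eef_rot: [-180.0, -0.0, 6.7]
contact_force: [-0.2, 5.8, 5.5]
gripper_width: 0.0003
```

>>> servo_tool([
  [0, 0.001, 0],
  [0, 0.002, 0],
  [0, 0.003, 0],
  [0, 0.004, 0],
  [0, 0.005, 0],
  [0, 0.005, 0],
], grip=[1, 1, 1, 1, 1, 1], turn=[0, 0, 0, 0, 0, 0])

```text
time_s: 38.08
tcp_pos: [0.6282, 0.0755, 0.0356]
eef_rot: [-179.8, -0.1, 6.7]
contact_force: [-4.1, 16.6, 5.9]
gripper_width: 0.0001
```

```bash
python3 go.py f 20 -9 36 0; python3 - <<'E'
from fit import *
for n in('top','side'): snap(n,'11')
crop('top','11',180,110,370,220,4.2,'c_t11')
crop('side','11',140,120,320,310,3.5,'c_s11')
E
```

```text
world [627.8  80.4  36.    6.7]
at [628.2  75.5  35.6] [-1.7984e+02 -6.0000e-02  6.7200e+00] w 0.1 F [-4.1 16.6  5.9] t 38.1
turn 0.0004 rows 0.00301886626753276
shift [ 0.0002 -0.0049 -0.0004] rows 0.11821112590416682
```

View pics/c_t11.png

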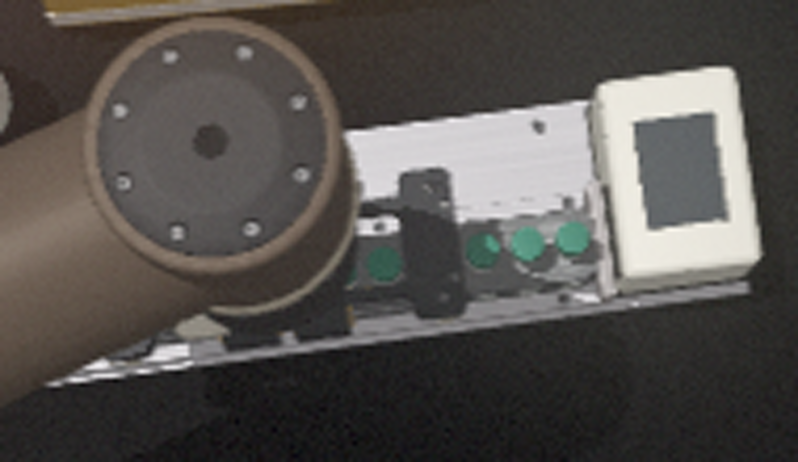

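View pics/c_s11.png

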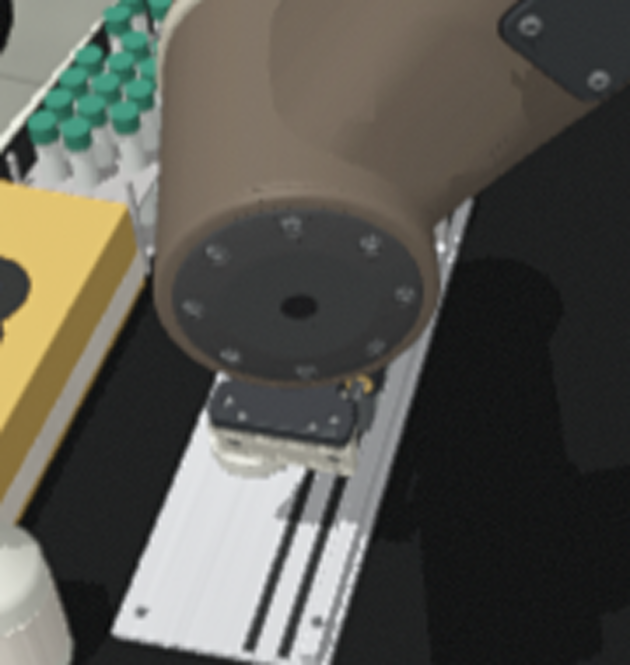

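>>> servo_tool([
  [0, -0.004, 0],
  [0, -0.02, 0],
  [0, -0.025, -0.03],
  [0, -0.025, -0.07],
  [0, -0.025, -0.11],
  [-0.03, 0.005, -0.12],
  [-0.065, 0.025, -0.12],
  [-0.1, 0.045, -0.12],
  [-0.135, 0.065, -0.12],
  [-0.165, 0.085, -0.12],
], grip=[1, 1, 1, 1, 1, 1, -0.4, -0.4, -0.4, -0.4], turn=[0, 0, 0, 0, 0, 0, 0, 0, 0, 0])

```text
time_s: 39.02
tcp_pos: [0.4705, -0.0327, 0.1544]
eef_rot: [180.0, 0.2, 6.7]
contact_force: [0.2, -0.5, -0.5]
gripper_width: 0.022
```

>>> servo_tool([
  [-0.02, 0.03, 0],
  [-0.03, 0.065, 0],
  [-0.04, 0.1, 0],
  [-0.05, 0.13, 0],
], grip=[-0.4, -0.4, -0.4, -0.4], turn=[0, 0, 0, 0])

```text
time_s: 39.35
tcp_pos: [0.4375, -0.1677, 0.1551]
eef_rot: [180.0, 0.1, 6.7]
contact_force: [0.6, 0.5, 0.7]
gripper_width: 0.0484
```

```bash
python3 - <<'E'
from fit import *
from go import *
C=[(k,c+np.array([0,0,6]),h) for k,c,h in CARR]
for n in('top','side'):
    p,d=snap(n,'12');W=cloud(n,d)
    for y in(-150,-70):print(n,y,np.round(feed(20,y),1),fit(C,W,(*feed(20,y),6.7),48,28))
    for yaw in (-6,0,4): print('key',fit(KEY,W,(421,-234,yaw),30,36,90))
    print('stand',fit(STAND,W,(420,-235,0),45,8,36))
    print('lock',fit([box(-50,50,-45,45,0,40),cyl(0,0,30,40,70)],W,(505,-380,16),75,8))
crop('top','12',350,190,480,290,6,'c_t12')
crop('side','12',300,90,400,200,7,'c_s12')
tgt(421,-234,120,0)
E
```

```text
top -150 [644.3 -59.6] (array([ 6.4569e+02, -6.0720e+01,  6.0000e+00,  4.8000e-01]), 674, np.float64(1.35))
top -70 [634.9  19.8] (array([6.3631e+02, 1.6560e+01, 7.5300e+00, 3.7000e-01]), 615, np.float64(1.25))
key (array([ 421., -234.,   -6.,    0.]), 0, np.float64(nan))
key (array([ 421., -234.,    0.,    0.]), 0, np.float64(nan))
key (array([ 421., -234.,    4.,    0.]), 0, np.float64(nan))
stand (array([ 420., -235.,    0.,    0.]), 0, np.float64(nan))
lock (array([ 5.0534e+02, -3.8007e+02,  1.4690e+01,  4.5000e-01]), 1460, np.float64(1.41))
side -150 [644.3 -59.6] (array([646.57, -59.78,   4.49,   1.44]), 549, np.float64(0.88))
side -70 [634.9  19.8] (array([637.37,  19.74,   7.31,   1.42]), 774, np.float64(0.82))
key (array([ 4.2021e+02, -2.3278e+02, -2.2100e+00,  3.1000e-01]), 260, np.float64(1.3))
key (array([ 4.2021e+02, -2.3278e+02, -2.2100e+00,  3.1000e-01]), 260, np.float64(1.3))
key (array([ 4.2021e+02, -2.3278e+02, -2.2100e+00,  3.1000e-01]), 260, np.float64(1.3))
stand (array([ 420.7 , -232.99,   -2.69,    0.72]), 388, np.float64(0.72))
lock (array([ 506.03, -377.95,   15.2 ,    1.04]), 529, np.float64(1.09))
at [ 436.8 -169.1  154.5] [179.99   0.22   6.45] w 55.9 F [-0.  -0.5 -0.6] t 39.5
turn 0.1125 rows 0.9004044387847405
shift [-0.023   0.0627  0.0345] rows 1.803663107791987
  return _methods._mean(a, axis=axis, dtype=dtype,
  ret = ret.dtype.type(ret / rcount)
```

View pics/c_t12.png

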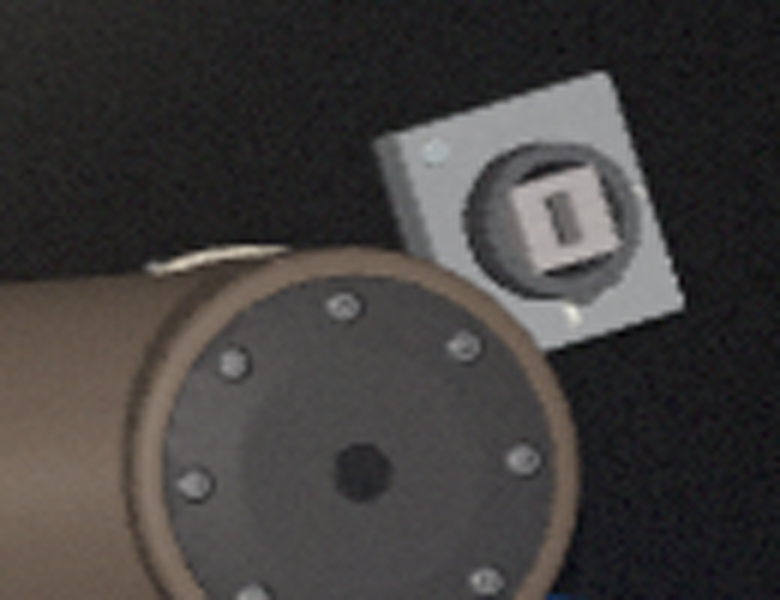

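View pics/side12.png

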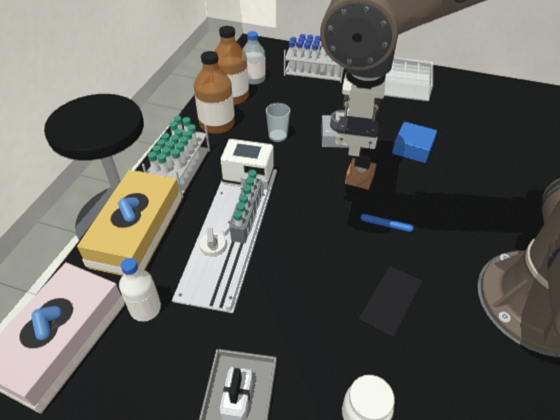

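View pics/c_s12.png

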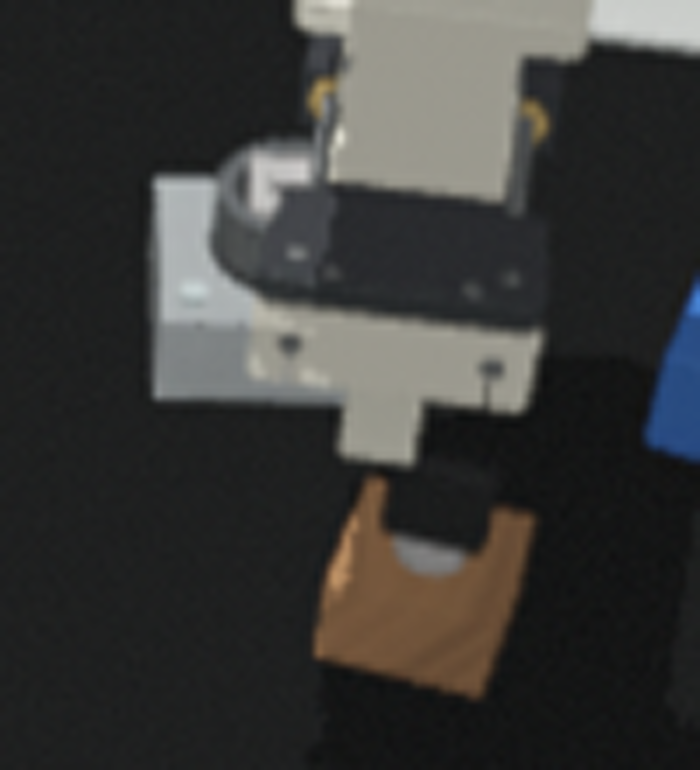

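>>> servo_tool([
  [-0.012, 0.03, 0.01],
  [-0.0235, 0.0625, 0.02],
  [-0.0235, 0.0625, 0.03],
  [-0.0235, 0.0625, 0.03],
  [-0.0235, 0.0625, 0.03],
  [-0.0235, 0.0625, 0.03],
], grip=[-0.3, -0.3, -0.3, -0.3, -0.3, -0.3], turn=[0.1, 0.155, 0.155, 0.155, 0.155, 0.155])

```text
time_s: 39.95
tcp_pos: [0.4238, -0.2297, 0.1256]
eef_rot: [180.0, 0.0, -2.1]
contact_force: [0.5, 0.9, 0.8]
gripper_width: 0.0572
```

```bash
python3 -c "
from go import *
tgt(420.2,-234.6,43,-2.5)"
```

```text
at [ 423.8 -229.7  125.6] [ 1.7999e+02  5.0000e-02 -2.1100e+00] w 57.2 F [0.5 0.9 0.8] t 40.0
turn 0.0068 rows 0.05465716602118207
shift [-0.0034  0.005   0.0826] rows 1.9861329111090722
```

>>> servo_tool([
  [-0.0034, 0.005, 0],
  [-0.0034, 0.005, 0.025],
  [-0.0034, 0.005, 0.05],
  [-0.0034, 0.005, 0.07],
  [-0.0034, 0.005, 0.0825],
  [-0.0034, 0.005, 0.0825],
  [-0.0034, 0.005, 0.0825],
], grip=[-0.3, -0.3, -0.3, -0.3, -0.3, -0.3, -0.3], turn=[0.006, 0.006, 0.006, 0.006, 0.006, 0.006, 0.006])

```text
time_s: 40.53
tcp_pos: [0.4204, -0.2346, 0.0432]
eef_rot: [180.0, 0.0, -2.4]
contact_force: [0.6, -0.3, 0.3]
gripper_width: 0.0569
```

>>> servo_tool([
  [0, 0, 0],
  [0, 0, 0],
  [0, 0, 0],
  [0, 0, 0],
  [0, 0, 0],
  [0, 0, 0],
  [0, 0, 0],
  [0, 0, 0],
  [0, 0, 0],
  [0, 0, 0],
], grip=[1, 1, 1, 1, 1, 1, 1, 1, 1, 1], turn=[0, 0, 0, 0, 0, 0, 0, 0, 0, 0], newtons=30)

```text
time_s: 41.37
tcp_pos: [0.4203, -0.235, 0.0431]
eef_rot: [-180.0, 0.0, -2.5]
contact_force: [-0.9, 1.3, 1.8]
gripper_width: 0.0099
```

```bash
python3 -c "
from go import *
tgt(505.2,-380,140,15.4)"
```

```text
at [ 420.3 -235.    43.1] [-180.      0.     -2.51] w 9.9 F [-0.9  1.3  1.8] t 41.4
turn -0.3125 rows 2.501076684305244
shift [ 0.0911  0.1412 -0.0969] rows 4.651892298796551
```

>>> servo_tool([
  [0, 0, -0.015],
  [0, 0, -0.045],
  [0, 0, -0.08],
  [0.02, 0.03, -0.097],
  [0.04, 0.06, -0.097],
  [0.06, 0.09, -0.097],
  [0.08, 0.12, -0.097],
  [0.091, 0.1412, -0.097],
  [0.091, 0.1412, -0.097],
  [0.091, 0.1412, -0.097],
], grip=[1, 1, 1, 1, 1, 1, 1, 1, 1, 1], turn=[0, 0, 0, -0.1, -0.2, -0.3, -0.3125, -0.3125, -0.3125, -0.3125])

```text
time_s: 42.2
tcp_pos: [0.5046, -0.3809, 0.1386]
eef_rot: [-179.9, 0.1, 15.3]
contact_force: [0.3, 0.9, -0.5]
gripper_width: 0.0095
```

>>> servo_tool([
  [0, 0, 0],
  [0, 0, 0],
  [0, 0, 0],
], grip=[1, 1, 1], turn=[0, 0, 0])

```text
time_s: 42.45
tcp_pos: [0.5048, -0.3792, 0.1403]
eef_rot: [180.0, -0.0, 15.4]
contact_force: [-0.5, -0.4, -0.7]
gripper_width: 0.01
```

```bash
python3 - <<'E'
from fit import *
from go import *
tgt(505.2,-380,82,15.4)
for n in('top','side'):
    p,d=snap(n,'13')
crop('side','13',300,70,400,160,7,'c_s13')
crop('top','13',400,180,490,260,8,'c_t13')
E
```

```text
at [ 504.8 -379.2  140.3] [ 1.800e+02 -1.000e-02  1.544e+01] w 10.0 F [-0.5 -0.4 -0.7] t 42.5
turn 0.0007 rows 0.005931885435865832
shift [0.0002 0.0009 0.0583] rows 1.3990643333575778
```

View pics/c_s13.png

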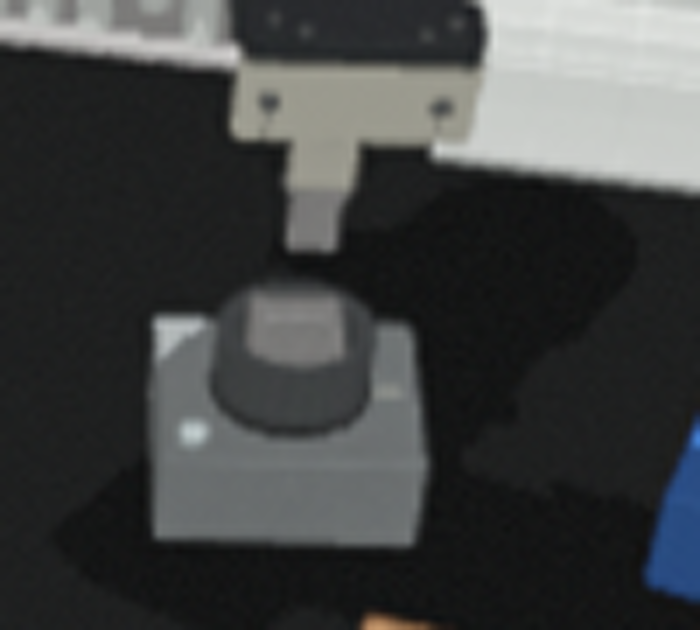

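View pics/c_t13.png

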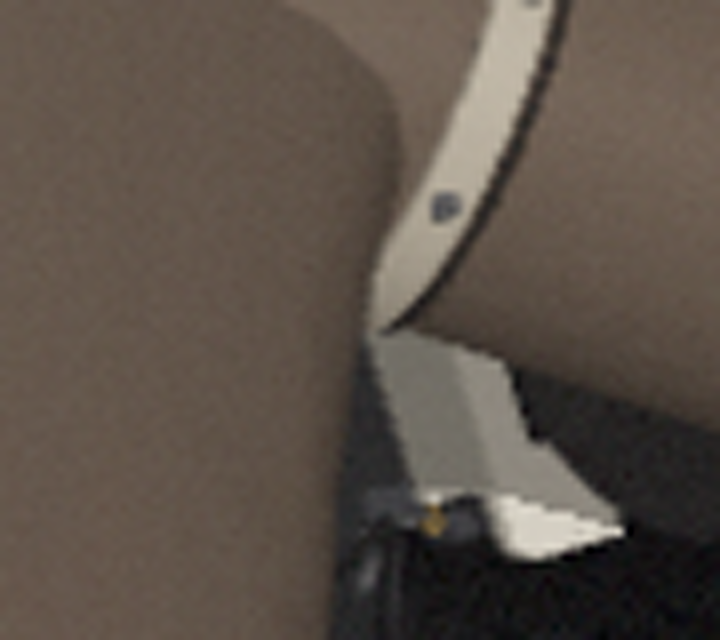

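```bash
python3 - <<'E'
from fit import *
p=np.array([.5048,-.3792,.1403])
for dz in (.04,.019,0,-.009,-.035):
    u=proj('side',p+[0,0,dz]); print(dz,((u-[300,70])*7).round(0))
im=cv2.imread('pics/side13.png')[70:160,300:400]
im=np.clip(im.astype(float)*3,0,255).astype(np.uint8)
cv2.imwrite('pics/c_s13b.png',cv2.resize(im,None,fx=7,fy=7,interpolation=cv2.INTER_CUBIC))
W=cloud('side',np.load('side13.npy'))
print(W[100:112:1,343:347,:].round(3)[:,1])
E
```

```text
0.04 [329.  67.]
0.019 [323. 119.]
0 [317. 165.]
-0.009 [315. 186.]
-0.035 [307. 246.]
[[ 0.506 -0.379  0.121]
 [ 0.505 -0.375  0.121]
 [ 0.505 -0.375  0.118]
 [ 0.505 -0.376  0.114]
 [ 0.504 -0.375  0.112]
 [ 0.504 -0.374  0.109]
 [ 0.527 -0.524  0.002]
 [ 0.526 -0.519  0.002]
 [ 0.525 -0.515  0.001]
 [ 0.524 -0.511  0.001]
 [ 0.522 -0.503  0.003]
 [ 0.506 -0.404  0.07 ]]
```

View pics/c_s13b.png

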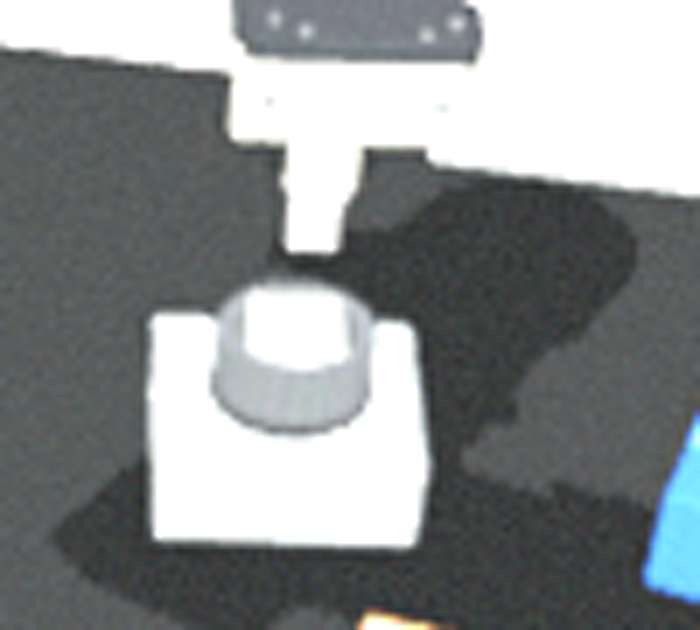

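```bash
python3 - <<'E'
from fit import *
s=140.3-9  # shoulder underside
K=[box(-9,9,-3.5,3.5,s-26,s),cyl(0,0,13,s,s+5)]
W=cloud('side',np.load('side13.npy'))
for z0 in (104,108):print(fit(K,W,(506,-378,15.4),25,z0,s+3,fixz=True))
K2=[(k,c,h) for k,c,h in K[:1]]
print(fit(K2,W,(506,-378,15.4),25,106,s-2,fixz=True))
P=W.reshape(-1,3)*1000;m=(P[:,2]>107)&(P[:,2]<128)&(np.hypot(P[:,0]-506,P[:,1]+378)<20)
Q=P[m];t=np.radians(15.4);L=np.c_[(Q[:,0]-504.8)*np.cos(t)+(Q[:,1]+379.2)*np.sin(t),-(Q[:,0]-504.8)*np.sin(t)+(Q[:,1]+379.2)*np.cos(t)]
print(len(Q),np.percentile(L[:,0],[2,50,98]),np.percentile(L[:,1],[5,50,95]))
# lock box/barrel in side at start and now
for tag in('0','13'):
    W=cloud('side',np.load(f'side{tag}.npy'));print(fit([box(-50,50,-45,45,0,40),cyl(0,0,30,40,70)],W,(505,-380,16),75,8,85,fixz=False),fit([cyl(0,0,30,40,70)],W,(505,-380,0),36,50,80,fixz=False))
E
```

```text
(array([ 505.65, -378.05,   12.76]), 58, np.float64(0.86))
(array([ 505.65, -378.05,   12.76]), 55, np.float64(0.85))
(array([ 505.67, -378.03,   12.77]), 50, np.float64(0.86))
49 [-7.89673715  0.77887312  9.35137816] [0.37525362 3.82200186 6.0956787 ]
(array([ 506.4 , -378.23,   15.79,    1.17]), 1230, np.float64(1.22)) (array([ 5.0643e+02, -3.7793e+02,  5.4952e+02,  7.0000e-02]), 378, np.float64(1.1))
(array([ 506.59, -378.34,   15.66,    1.12]), 1221, np.float64(1.16)) (array([ 5.06490e+02, -3.78300e+02,  3.16803e+03,  2.40000e-01]), 371, np.float64(1.2))
```

```bash
python3 -c "
from go import *
tgt(505.6,-379.4,107,15.7)"
```

```text
at [ 505.  -379.3  140.5] [ 1.7998e+02 -3.0000e-02  1.5450e+01] w 10.0 F [ 0.6  0.6 -0.3] t 42.5
turn -0.0044 rows 0.03516201914216985
shift [0.0005 0.0002 0.0335] rows 0.8046223384975245
```

>>> servo_tool([
  [0.0006, 0.0002, 0.01],
  [0.0006, 0.0002, 0.025],
  [0.0006, 0.0002, 0.033],
  [0.0006, 0.0002, 0.034],
  [0.0006, 0.0002, 0.036],
  [0.0006, 0.0002, 0.038],
  [0.0006, 0.0002, 0.04],
  [0.0006, 0.0002, 0.04],
], grip=[1, 1, 1, 1, 1, 1, 1, 1], turn=[-0.0044, -0.0044, -0.0044, -0.0044, -0.0044, -0.0044, -0.0044, -0.0044])

```text
time_s: 43.22
tcp_pos: [0.5055, -0.3799, 0.0999]
eef_rot: [-180.0, 0.0, 15.6]
contact_force: [-0.3, 2.5, -0.9]
gripper_width: 0.01
```

>>> servo_tool([
  [0, -0.0003, 0.003],
  [0, -0.0003, 0.006],
  [0, -0.0003, 0.009],
  [0, -0.0003, 0.012],
  [0, -0.0003, 0.015],
  [0, -0.0003, 0.018],
  [0, -0.0003, 0.0195],
  [0, -0.0003, 0.0195],
], grip=[1, 1, 1, 1, 1, 1, 1, 1], turn=[0, 0, 0, 0, 0, 0, 0, 0])

```text
time_s: 43.88
tcp_pos: [0.5055, -0.3798, 0.0799]
eef_rot: [-180.0, 0.0, 15.6]
contact_force: [-0.7, 1.2, -1.7]
gripper_width: 0.0095
```

>>> servo_tool([
  [0, 0, 0.0007],
  [0, 0, 0.0014],
  [0, 0, 0.002],
  [0, 0, 0.002],
], grip=[1, 1, 1, 1], turn=[0, 0, 0, 0])

```text
time_s: 44.22
tcp_pos: [0.5056, -0.3797, 0.0791]
eef_rot: [180.0, -0.0, 15.7]
contact_force: [-2.7, 3.4, 3.9]
gripper_width: 0.0098
```

>>> servo_tool([
  [0, 0, 0],
  [0, 0, 0],
  [0, 0, 0],
  [0, 0, 0],
  [0, 0, 0],
  [0, 0, 0],
  [0, 0, 0],
  [0, 0, 0],
  [0, 0, 0],
  [0, 0, 0],
], grip=[1, 1, 1, 1, 1, 1, 1, 1, 1, 1], turn=[0.1, 0.2, 0.3, 0.42, 0.54, 0.66, 0.78, 0.9, 1.02, 1.14], newtons=40)

```text
time_s: 45.05
tcp_pos: [0.5055, -0.3796, 0.0791]
eef_rot: [180.0, 0.0, -50.0]
contact_force: [-2.6, 3.9, 6.0]
gripper_width: 0.0096
```

```bash
python3 -c "
from h import *
s=r.get_state();print(s['moment'],s['joints'],s['contact_force'])"
```

```text
[1.56835875 0.90283107 0.07587512] [-1.92417204e+01  2.37683564e+01 -1.53113350e+01  4.25816304e-03
 -5.09228917e+01  5.92483854e+01] [-2.57605979  3.92110007  6.01613286]
```

>>> servo_tool([
  [0, 0, 0],
  [0, 0, 0],
  [0, 0, 0],
  [0, 0, 0],
  [0, 0, 0],
  [0, 0, 0],
  [0, 0, 0],
], grip=[1, 1, 1, 1, 1, 1, 1], turn=[0.1, 0.2, 0.3, 0.38, 0.43, 0.46, 0.46])

```text
time_s: 45.63
tcp_pos: [0.5052, -0.3797, 0.0791]
eef_rot: [180.0, 0.0, -76.1]
contact_force: [-2.8, 4.2, 5.7]
gripper_width: 0.0095
```

```bash
python3 -c "
from h import *
s=r.get_state();print(s['moment'],s['eef_rot'])"
```

```text
[ 1.46030974  1.14142926 -0.0038072 ] [ 1.79971104e+02  6.71549635e-03 -7.61340306e+01]
```

>>> servo_tool([
  [0, 0, 0],
  [0, 0, 0],
  [0, 0, 0],
  [0, 0, 0],
], grip=[1, 1, 1, 1], turn=[0.02, 0.04, 0.05, 0.05])

```text
time_s: 45.97
tcp_pos: [0.5051, -0.3797, 0.0791]
eef_rot: [180.0, 0.0, -78.9]
contact_force: [-3.1, 3.4, 5.1]
gripper_width: 0.0097
```

```bash
python3 -c "
from h import *
s=r.get_state();print(s['moment'],s['eef_rot'])"
```

```text
[1.43989214 1.22633259 0.05088283] [ 1.79968618e+02  4.27930982e-03 -7.89178724e+01]
```

>>> servo_tool([
  [0, 0, 0],
  [0, 0, 0],
  [0, 0, 0],
  [0, 0, 0],
], grip=[1, 1, 1, 1], turn=[0.02, 0.04, 0.05, 0.05])

```text
time_s: 46.3
tcp_pos: [0.5051, -0.3798, 0.0791]
eef_rot: [180.0, 0.0, -81.8]
contact_force: [-4.2, 2.6, 4.0]
gripper_width: 0.0095
```

```bash
python3 -c "
from h import *
s=r.get_state();print(s['moment'],s['eef_rot'])"
```

```text
[1.36593632 1.28551504 0.03927198] [ 1.79968601e+02  1.34355583e-03 -8.17873603e+01]
```

>>> servo_tool([
  [0, 0, 0],
  [0, 0, 0],
  [0, 0, 0],
  [0, 0, 0],
], grip=[1, 1, 1, 1], turn=[0.02, 0.04, 0.05, 0.05])

```text
time_s: 46.63
tcp_pos: [0.5051, -0.3797, 0.0791]
eef_rot: [180.0, -0.0, -84.6]
contact_force: [-4.4, 3.3, 5.1]
gripper_width: 0.0096
```

```bash
python3 -c "
from h import *
s=r.get_state();print(s['moment'],s['eef_rot'])
snap('side','14');snap('top','14');crop('side','14',300,70,400,160,7,'c_s14');crop('top','14',400,180,490,260,8,'c_t14')"
```

```text
[1.40647174 1.34704685 0.47667492] [ 1.79950944e+02 -3.57884041e-03 -8.46051353e+01]
```

View pics/c_s14.png

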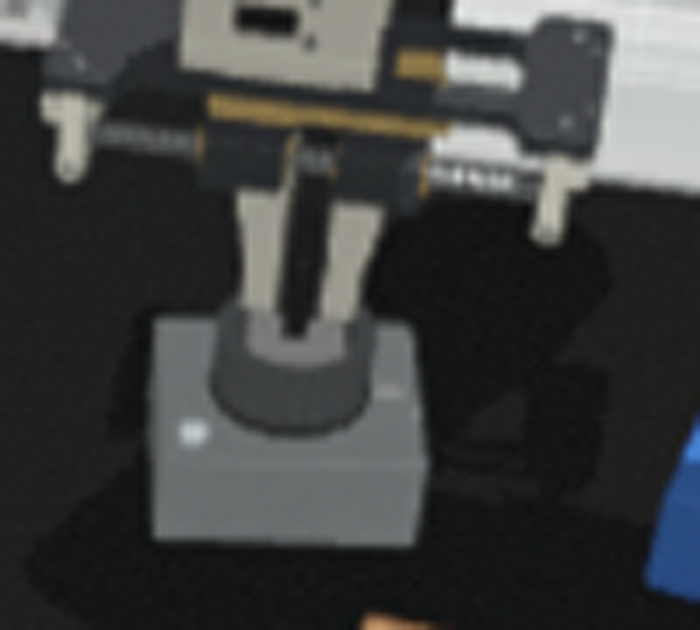

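>>> servo_tool([
  [0, 0, 0],
  [0, 0, 0],
  [0, 0, -0.001],
  [0, 0, -0.001],
  [0, 0, -0.001],
  [0, 0, -0.001],
  [0, 0, -0.01],
  [0, 0, -0.04],
  [0, 0, -0.08],
  [0, 0, -0.11],
], grip=[1, 1, 1, 0.4, 0.4, 0.4, 0.4, 0.4, 0.4, 0.4], turn=[-0.03, -0.05, -0.05, -0.05, -0.05, -0.05, -0.05, -0.05, -0.05, -0.05])

```text
time_s: 47.57
tcp_pos: [0.506, -0.3803, 0.1918]
eef_rot: [-179.9, -0.1, -81.7]
contact_force: [1.3, -0.8, 1.0]
gripper_width: 0.026
```

>>> servo_tool([
  [-0.02, 0.02, -0.02],
  [-0.04, 0.05, -0.04],
  [-0.06, 0.08, -0.05],
  [-0.08, 0.11, -0.05],
  [-0.1, 0.14, -0.05],
  [-0.12, 0.16, -0.05],
  [-0.13, 0.18, -0.05],
  [-0.13, 0.18, -0.05],
], grip=[0.4, 0.4, 0.4, 0.4, 0.4, 0.4, 0.4, 0.4], turn=[0, 0, 0, 0, 0, 0, 0, 0])

```text
time_s: 48.23
tcp_pos: [0.3057, -0.2757, 0.2398]
eef_rot: [-179.9, -0.0, -81.8]
contact_force: [-0.6, 0.2, -1.8]
gripper_width: 0.0265
```

```bash
python3 - <<'E'
from fit import *
print(r.get_state()['tcp_pos'])
for n in('top','side'):
    p,d=snap(n,'15')
    W=cloud(n,d)
    K=[cyl(0,0,13,70,75),box(-19,19,-5,5,75,111)]
    for yaw in(-74,-60): print(n,fit(K,W,(505,-380,yaw),28,76,120))
crop('side','15',300,70,400,160,7,'c_s15');crop('top','15',400,180,490,260,8,'c_t15')
E
```

```text
[ 0.30569243 -0.27568021  0.23982532]
top (array([ 505.43, -380.74,  -78.61,    1.44]), 119, np.float64(0.8))
top (array([ 505.51, -380.85,  -76.73,    1.58]), 119, np.float64(0.8))
side (array([ 505.52, -378.22,  -80.14,    1.9 ]), 85, np.float64(0.79))
side (array([ 506.63, -378.05,  -78.96,    1.92]), 85, np.float64(0.76))
```

View pics/c_s15.png

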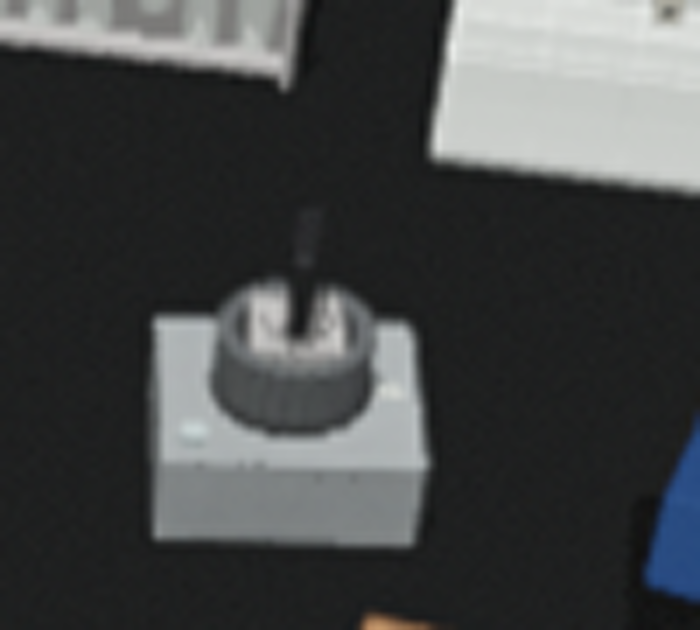

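View pics/c_t15.png

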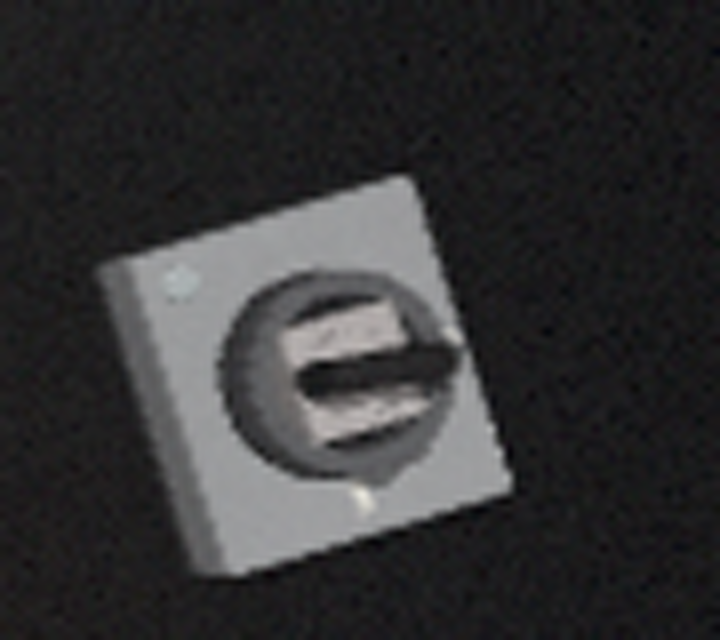

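View pics/top15.png

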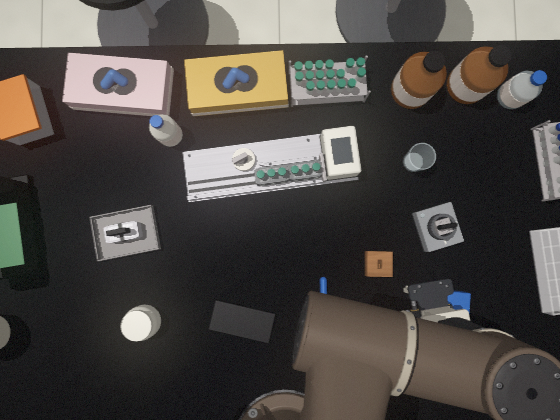

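View pics/side15.png

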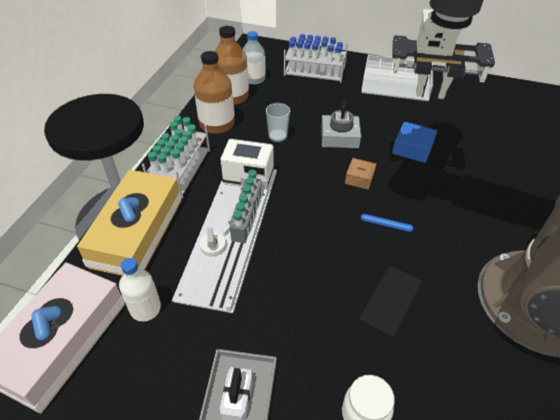

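```bash
python3 - <<'E'
import cv2,numpy as np
a=[]
for n,t in(('top','0'),('top','15')):
    a.append(cv2.resize(cv2.imread(f'pics/{n}{t}.png')[200:255,410:468],None,fx=6.5,fy=6.5,interpolation=cv2.INTER_CUBIC))
im=np.hstack(a);im=np.clip(im*1.6,0,255).astype(np.uint8);cv2.imwrite('pics/cmp.png',im)
a=[cv2.resize(cv2.imread(f'pics/side{t}.png')[95:155,315:370],None,fx=6.5,fy=6.5,interpolation=cv2.INTER_CUBIC) for t in('0','15')]
im=np.hstack(a);im=np.clip(im*1.6,0,255).astype(np.uint8);cv2.imwrite('pics/cmp2.png',im)
E
```

```text
(no output)
```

View pics/cmp.png

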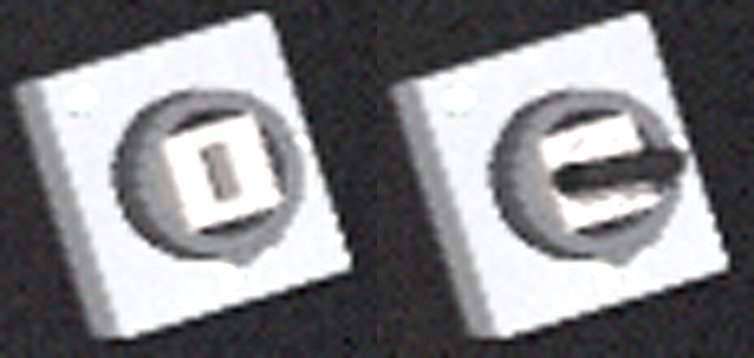

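View pics/cmp2.png

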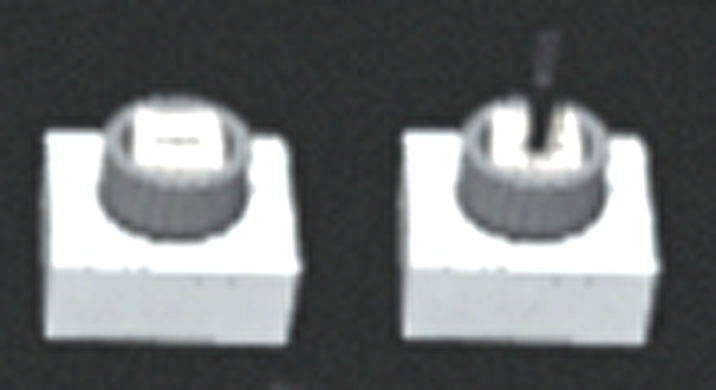

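```bash
python3 - <<'E'
from fit import *
from go import feed
C=[(k,c+np.array([0,0,6]),h) for k,c,h in CARR]
for n,F in(('side',(608.4,87.5,6.7)),('top',(606.9,85,6.7))):
    W=cloud(n,np.load(n+'15.npy'));P=W.reshape(-1,3)*1000
    p=F;t=np.radians(p[2]);c,s=np.cos(t),np.sin(t);x=P[:,0]-p[0];y=P[:,1]-p[1];L=np.stack([c*x+s*y,-s*x+c*y,P[:,2]],-1)
    b=L[(L[:,2]>36)&(L[:,2]<66)&(np.hypot(L[:,0]-70,L[:,1])<28)&(L[:,0]>52)]
    print(n,'bar',fit([box(-19,19,-6,6,32,58)],b/1000,(70,0,-70),40,36,66,fixz=True))
    b=L[(L[:,2]>10)&(L[:,2]<28)&(np.hypot(L[:,0]-72,L[:,1])<40)&(L[:,0]>45)]
    print('roller',fit([cyl(0,0,28,8,23)],b/1000,(72,-5,0),50,12,28))
    R2=[(k,c+np.array([20.5,yy,6]),h) for yy in(-150,-70) for k,c,h in CARR]
    for yy in(-150,-70): print('carr',yy,fit([(k,c+np.array([0,0,6]),h) for k,c,h in CARR],L/1000,(20.5,yy,0),48,28))
    G=[(k,c+np.array([0,0,4]),h) for k,c,h in GAUGE]
    print('gauge',fit(G,W,(506,377,10),60,12))
    for nm,q in(('bottle',(739,265)),('beaker',(669,-332))):
        for tg in('0','15'):
            Q=cloud(n,np.load(n+tg+'.npy')).reshape(-1,3)*1000;m=(Q[:,2]>50)&(np.hypot(Q[:,0]-q[0],Q[:,1]-q[1])<45);print(nm,Q[m].mean(0).round(1),end=' ')
    print()
E
```

```text
side bar (array([ 69.52,  -0.24, -70.75]), 125, np.float64(0.63))
roller (array([  71.23,   -7.2 , 1186.22,    1.21]), 360, np.float64(0.89))
carr -150 (array([  20.94, -150.35,   -1.16,    1.38]), 536, np.float64(0.84))
carr -70 (array([ 20.92, -70.56,  -0.41,   1.23]), 766, np.float64(0.75))
gauge (array([507.79, 379.66,   9.64,   0.72]), 1335, np.float64(0.59))
bottle [736.1 280.6 102.4] bottle [736.  280.6 102.7] beaker [ 669.  -328.3   71.1] beaker [ 668.9 -328.2   71.1] 
top bar (array([ 69.85,   1.2 , -69.51]), 107, np.float64(0.8))
roller (array([71.63, -6.32,  4.5 ,  0.75]), 288, np.float64(1.37))
carr -150 (array([  21.69, -150.34,   -0.92,    0.55]), 685, np.float64(1.3))
carr -70 (array([ 21.38, -72.18,   0.52,   0.33]), 638, np.float64(1.28))
gauge (array([ 5.0657e+02,  3.7752e+02,  1.1350e+01, -7.0000e-02]), 649, np.float64(1.13))
bottle [737.8 259.9 107.6] bottle [737.8 260.  107.5] beaker [ 670.5 -335.9   73.1] beaker [ 670.4 -336.2   73.4]
```

All checks agree, so I am handing the job in.

```bash
python3 -c "
from plant import order,r
print(r.get_state()['qd'].round(2)); print(order.close_job())"
```

```text
[-0.13  2.47  1.37  0.12  0.26  0.09]
the job is handed in; nothing more can be done
None
```

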